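# Load the blue sample into the carousel and present it to the reader

### The arm

A 6-joint arm with a two-finger parallel gripper is mounted at the origin on the work surface. World frame = base frame: x ahead of the robot, y to its left, z up, the work surface at z = 0. Lengths are in m, angles in rad, forces in N, time in s.
With the tool pointing down it reaches from about 0.325 to 0.775 m from the base axis. Payload 5.5 kg.
Tool frame: the origin (TCP) lies midway between the tips of the shut fingers; the grasp point (between the pads) lies 19 mm behind it; z points along the fingers, y is the direction in which the jaws open and shut (so a half turn about z gives the same grasp; the last joint's range is limited). The gripper opens to 85 mm and grips with 20 to 120 N. Pads are 22 mm wide; open, the fingers measure 114 mm over their backs; the gripper's body (76 mm by 85 mm) begins 54 mm behind the grasp point. The pads swing forward as they close: fully open they stand 13 mm farther back than shut.
Start: joints at [1.053, 0.091, 1.231, -0, 1.82, -0.057], TCP at [0.267, 0.537, 0.231] pointing down, gripper open.
Joint ranges: [-2.87, 2.87], [-0.86, 2.18], [0.17, 2.46], [-1.51, 4.65], [0.06, 2.69], [-2.65, 2.65]. Speed limits (rad/s): [2.57, 2.57, 3.01, 3.14, 3.14, 3.14].

### API

Orientations are given as [roll, pitch, yaw] about the fixed x, y, z axes, in that order (R = Rz(yaw) Ry(pitch) Rx(roll)).
In Python, from rig import env, cams, order, cut_out gives the robot as it stands.
- The arm moves only by the tool apply_moves, never from a script. Its argument "plan" is text: rows parted by semicolons, each of 5 numbers parted by spaces: the finger opening in m, from 0 to 0.0854, then the shift along the world's x, y, z in m, then the turn about the world's z in degrees. A call has 1 to 10 rows; each row is the pose to reach, as a shift and turn from the pose commanded when the call began; what a row does not reach only later rows make up. A row lasts 1/8 s, in which the tool goes at most 62.5 mm and 10.7 degrees, less where a joint would pass 70% of its speed; a pose out of reach is approached as far as the arm can. A call with a gripper value outside its range is refused whole. The fingers move at their own pace and stop on an object; the grip force is fixed at half the most. Time passes only in rows, so rows that repeat a pose let the fingers close. It gives the time, the measured TCP pose, the force and the opening at its end, in the units of the state.
- env.sense(): the state, without advancing time (a new reading comes with each control period).
- cams.snapshot(name): name is "scene" or "top" or "wrist"; returns a dict with "pixels" (480x640x3 uint8, red, green, blue), "fx", "fy", "cx", "cy" (pixels), "R" (3x3) and "t" (3): a world point X has camera coordinates R X + t. Camera axes: x right, y down, z forward; pixel columns grow to the right and rows downward; lengths in m; the calibration is good to about 2 mm. A picture is of the moment at which its call begins. There is no depth.
- order.job_done(): hands the job in, once; it reports no verdict.
Trained networks look in a picture, given as the dict that the camera call returned (one of the last four; its "shot" number tells which), for a name from the list of things; names that differ only in an ending like _2 or _b are one class to them, and where a whole thing is asked for, a point or a joint stands for the part that bears it (a point fixed in the world has none). Each returns a list of dicts, best first, with "p" (0 to 1); they miss things now and then, are a little off and sometimes report something else, mostly with a low value. They report only what shows in the picture. A call takes as long as a camera call. They do not tell look-alikes from the thing itself.
- cut_out(picture, target): "mask" (480x640 bool, what is visible of it) and "xy" ([column, row] in pixels, amid what is visible of it).
The state is a dict: "clock": time; "qpos": joint angles; "qvel": joint speeds; "effort": joint torques, N m; "tool_pos": TCP position; "tcp_rot": TCP orientation; "ft_force": force on the tool from outside, world axes, zero at the start; "torque": the same for the moment, N m; "width": finger opening in m.
Only numpy, scipy, OpenCV 4.12 (cv2) and the standard library are available. Lean on these libraries where they do the work, as an engineer would, in place of code of your own. Each camera call takes 0.05 s, during which the arm holds its last target.

### The job

Turn the sample carousel by its crank until the empty blue pocket is lined up with the orange loading pointer, then gently lower the blue-capped jar into that pocket, cap outwards and right down on its floor (do not drop it in), and let go of it. Then turn the carousel by the crank until the jar squarely faces the window of the grey reader, and press the green start button fully down. Leave the yellow-capped and red-capped jars standing where they are.

Things in the scene. Friction and masses are not known exactly. Their poses are not given: they have to be found in the camera images.
- station: fixed white round base of the sample changer, 320 mm in diameter, 33 mm high; its place and yaw vary. Origin on the bench, on the carousel's vertical turning axis. Its -x axis points along the orange loading pointer, its +y axis to the grey reader.
- pointer_tip (a point): outer end of the orange loading pointer, a tongue 36 mm wide and 16 mm high that sticks out of the base to 205 mm from the turning axis. This point is on its top.
- window (a point): centre of the dark window in the grey reader, a box 110 mm wide and 120 mm high, from 175 to 255 mm from the turning axis. The window, 85 mm above the bench, looks at the axis.
- hub (a point): on the turning axis, 152 mm above the bench, at the top of the column (42 mm diameter) of the carousel: an aluminium disc of 284 mm, top 45 mm high, with four open square cups 90 degrees apart (blue, yellow, white, red), leaning outwards, up to 132 mm high. It turns without end both ways (about 2 N at the crank) and stays where left. A jar in a cup reaches 185 mm high and 160 mm from the axis.
- blue_pocket (a point): blue square cup on the carousel: 66 x 66 mm outside, 58 x 58 mm inside, 60 mm high, floor 4 mm thick. Origin at the centre of its underside, 72 mm from the turning axis; z along the cup out of its mouth, leaning 30 degrees from vertical, outwards from the turning axis; y level. The jar goes in along z and may lie against any wall; about 65 mm of it then stands out.
- carousel (a joint): angle of the carousel in rad, growing counter-clockwise seen from above, without end: 0 (or 2 pi) with the blue pocket at the loading pointer, -pi/2 (or 3 pi/2) with it at the reader.
- blue_mouth (a point): centre of the blue pocket's mouth, 60 mm along z from the pocket's origin, 102 mm from the turning axis and 115 mm above the bench.
- load_point (a point): fixed point of the station, above the inner end of the orange pointer: where the centre of the blue pocket's mouth is when that pocket is lined up with the pointer.
- read_point (a point): fixed point of the station: where the centre of the blue pocket's mouth is when that pocket squarely faces the reader's window.
- crank_grip (a point): mid-height of the crank's grip: an upright round black handle 22 mm in diameter, 161 to 206 mm above the bench (this point 186 mm), on the crank arm (24 mm wide, top 160 mm high), 55 mm from the turning axis on the side opposite the blue pocket. The handle spins freely about its own upright axis, so the hand need not turn while it goes round.
- blue_jar: upright sample jar, 120 mm tall: amber glass, 46 mm in diameter, paper band; blue cap 48 mm in diameter over the top 25 mm; about 0.2 kg. Origin at the centre of the underside, z towards the cap. This is the one to load.
- yellow_jar: upright sample jar, 120 mm tall: amber glass, 46 mm in diameter, paper band; yellow cap 48 mm in diameter over the top 25 mm; about 0.2 kg. Origin at the centre of the underside, z towards the cap. To be left alone.
- red_jar: upright sample jar, 120 mm tall: amber glass, 46 mm in diameter, paper band; red cap 48 mm in diameter over the top 25 mm; about 0.2 kg. Origin at the centre of the underside, z towards the cap. To be left alone.
- start_button_top (a point): centre of the top of the green round push button, 38 mm in diameter, on top of the grey reader, 215 mm from the turning axis; pressed straight down.
- start_button (a joint): travel of the start button in m: 0 released, 0.006 fully down (5 N); it springs back.
Not all that is in view belongs to the job. What is shaped like the blue_jar but purple or turquoise is not meant.

How it is judged:
By the outcome, as a careful person would: the job done as asked, in the order asked, and still so for the second after the job is handed in, with the robot touching nothing.
It also fails if it takes over 72 s, if anything falls off the work surface, if the arm or the gripper's body presses on something with over 40 N, if the wrist force passes 120 N, or if a joint passes its speed limit or range.

## Working session

There is one attempt and no reset: what is moved stays moved. The work goes in short steps, Python scripts to look and compute and a tool call to move; the robot and the scene stay as the last step left them, time stands still between calls to the robot, and variables do not carry over. Pictures are saved under pics/ and viewed, and the job is handed in when it is done.

Besides the shell and the picture viewer there is one more tool, called after "Call:" by a JSON object that holds its "name" and its "arguments". apply_moves: Moves the arm, as the interface text tells. Its arguments: {"type":"object","properties":{"plan":{"type":"string"}},"required":["plan"]}

```bash
ls; mkdir -p pics; python3 - <<'E'
from rig import env,cams,order,cut_out
import cv2
s=env.sense();print(s)
for n in ["scene","top","wrist"]:
    p=cams.snapshot(n);print(n,p['fx'],p['fy'],p['cx'],p['cy'],p['R'],p['t'],p.get('shot'))
    cv2.imwrite(f'pics/a_{n}.png',p['pixels'][:,:,::-1])
E
```

```text
pics
{'clock': 0.0, 'qpos': array([ 1.05327797e+00,  9.18736822e-02,  1.23191995e+00,  1.08282635e-05,
        1.81982178e+00, -5.66935969e-02]), 'qvel': array([-3.86208607e-04,  6.78959923e-04,  3.29089684e-04,  2.03675578e-03,
       -3.12870007e-05,  6.16257598e-05]), 'effort': array([-1.10738878e-03, -4.58722043e+01, -4.18021774e+01, -2.61412242e-04,
        1.17688661e-02, -2.97774852e-05]), 'tool_pos': array([0.26665891, 0.53715376, 0.23012278]), 'tcp_rot': array([-3.13957374e+00, -1.25098707e-04,  2.68077043e+00]), 'ft_force': array([ 0.0834211 ,  0.10583783, -0.34684424]), 'torque': array([0.00713964, 0.02108238, 0.03722287]), 'width': 0.08544459914947405}
scene 458.260340642316 458.260340642316 317.9603408989352 234.31480149570493 [[ 0.72892754  0.68415857  0.02432493]
 [ 0.36996473 -0.3637797  -0.85486281]
 [-0.5760128   0.63213241 -0.51828358]] [-0.33786087 -0.12761204  1.19875185] 1
top 476.10880110132166 476.10880110132166 319.4675190944547 242.88237569031273 [[ 0.00573589 -0.9996811  -0.02459261]
 [-0.99835485 -0.00432176 -0.05717449]
 [ 0.05704997  0.0248801  -0.99806126]] [-0.08042104  0.56229589  1.04878882] 2
wrist 341.98791779752776 341.98791779752776 321.518489413595 240.01384157726605 [[ 0.44389326  0.89607741 -0.00201396]
 [ 0.86506999 -0.42794469  0.26175799]
 [ 0.23369356 -0.11793482 -0.96513144]] [-0.5987558  -0.03347229  0.37856042] 3
```

View pics/a_scene.png

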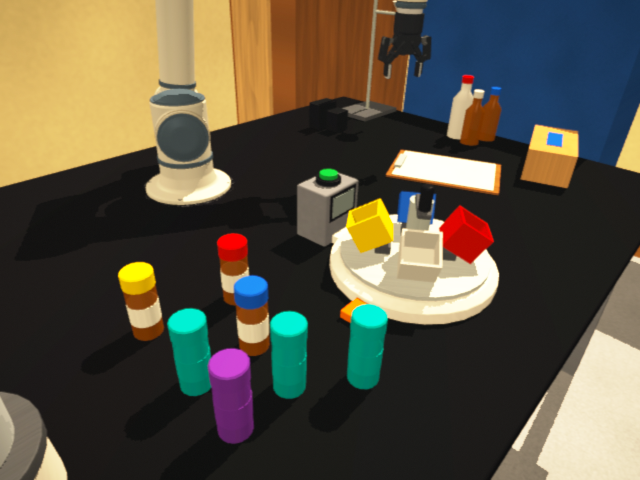

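View pics/a_top.png

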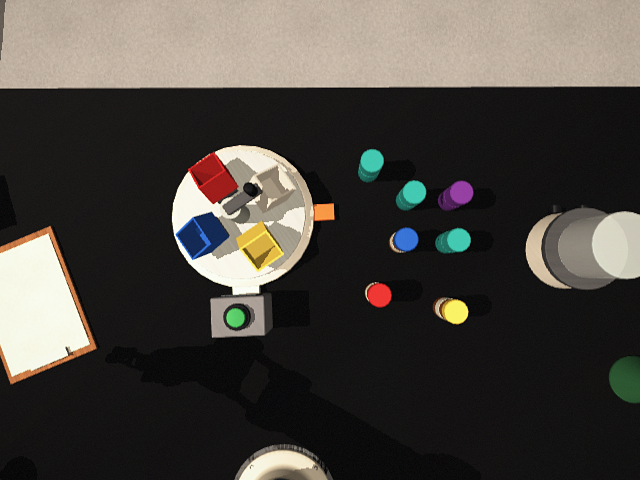

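View pics/a_wrist.png

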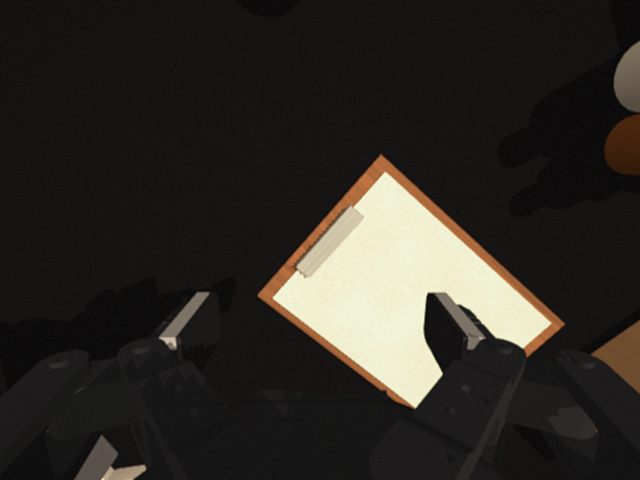

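The scene view shows the blue-capped amber jar at about (252,315), and the top view shows its cap at (405,239). Possible confusions are:
- the red-capped jar at (379,295) and the yellow-capped jar at (453,310) in the top view
- the turquoise jars at (371,165), (412,195) and (455,240)
- the purple jar at (458,194)
- a blue-capped bottle at (492,110) in the scene view
- the box with a blue patch at (553,140) in the scene view

In the top view the carousel hub is near (240,205), with the blue cup at (202,237) on the far side from the pointer at (325,212). I choose the amber jar with the paper band and blue cap.

```bash
cat > h.py <<'E'
import numpy as np,cv2
from rig import env,cams,order,cut_out
def proj(p,X):
    c=p['R']@np.asarray(X,float)+p['t']; return np.array([p['fx']*c[0]/c[2]+p['cx'],p['fy']*c[1]/c[2]+p['cy']])
def ray(p,uv):
    d=np.array([(uv[0]-p['cx'])/p['fx'],(uv[1]-p['cy'])/p['fy'],1.]); d=p['R'].T@d; return -p['R'].T@p['t'],d
def onz(p,uv,z):
    o,d=ray(p,uv); return o+d*(z-o[2])/d[2]
def tri(l):
    A=np.zeros((3,3));b=np.zeros(3)
    for p,uv in l:
        o,d=ray(p,uv);d=d/np.linalg.norm(d);M=np.eye(3)-np.outer(d,d);A+=M;b+=M@o
    X=np.linalg.solve(A,b); return X,[np.round(proj(p,X)-uv,1) for p,uv in l]
E
python3 - <<'E'
from h import *
T=cams.snapshot("top");S=cams.snapshot("scene")
out={'T':T,'S':S}
import pickle
for n in ['blue_jar','yellow_jar','red_jar','start_button_top','pointer_tip','crank_grip','hub','blue_pocket','window','station']:
    for k,p in (('T',T),('S',S)):
        r=cut_out(p,n)
        for i,d in enumerate(r[:6]):
            m=d['mask'];ys,xs=np.nonzero(m)
            print(n,k,round(d['p'],2),np.round(d['xy']),m.sum(),xs.min(),xs.max(),ys.min(),ys.max())
        out[n+k]=r
pickle.dump(out,open('o.pkl','wb'))
for n,p in (('T',T),('S',S)):
    im=p['pixels']
    for hn,bgr in ():pass
im=T['pixels'][130:350,160:500,::-1];cv2.imwrite('pics/t_crop.png',cv2.resize(im,None,fx=2.3,fy=2.3,interpolation=cv2.INTER_CUBIC))
im=S['pixels'][150:340,200:510,::-1];cv2.imwrite('pics/s_crop.png',cv2.resize(im,None,fx=2.5,fy=2.5,interpolation=cv2.INTER_CUBIC))
E
```

```text
blue_jar T 0.9 [370. 165.] 694 358 384 148 182
blue_jar T 0.86 [410. 197.] 628 396 425 180 209
blue_jar T 0.79 [455. 241.] 714 434 469 228 253
blue_jar T 0.73 [402. 239.] 557 389 418 227 251
blue_jar T 0.64 [456. 194.] 739 438 473 180 209
blue_jar S 0.96 [367. 347.] 2667 347 386 305 387
blue_jar S 0.89 [254. 315.] 2398 233 269 276 355
blue_jar S 0.73 [288. 354.] 2891 270 306 311 399
blue_jar S 0.66 [400. 249.] 20742 296 497 169 324
blue_jar S 0.58 [229. 396.] 3525 206 253 349 443
blue_jar S 0.56 [187. 344.] 2881 167 210 309 395
yellow_jar T 0.96 [450. 306.] 694 433 467 297 322
yellow_jar T 0.58 [248. 186.] 117 244 255 183 195
yellow_jar S 0.94 [143. 297.] 2367 119 162 264 340
red_jar T 0.82 [378. 295.] 490 365 391 282 306
red_jar S 0.94 [234. 259.] 1451 217 247 234 304
start_button_top T 0.53 [235. 320.] 293 226 245 308 326
start_button_top S 0.6 [326. 174.] 175 319 336 169 180
pointer_tip T 0.96 [242. 224.] 18943 172 334 145 336
pointer_tip T 0.62 [239. 213.] 13253 176 304 150 278
pointer_tip S 0.78 [402. 250.] 20452 296 497 169 324
pointer_tip S 0.32 [141. 298.] 2383 118 161 263 340
crank_grip T 0.47 [250. 187.] 164 243 257 182 196
crank_grip S 0.64 [425. 196.] 308 419 433 184 211
hub T 0.89 [240. 216.] 13157 176 304 150 278
hub S 0.85 [416. 250.] 12536 340 492 184 300
blue_pocket T 0.58 [242. 225.] 18927 172 334 145 336
blue_pocket T 0.44 [378. 294.] 480 365 390 283 306
blue_pocket S 0.8 [420. 247.] 12492 340 492 184 300
window T 0.65 [244. 225.] 18657 172 334 145 335
window T 0.16 [242. 210.] 13123 176 304 151 278
window S 0.55 [404. 248.] 20606 297 498 169 325
station T 0.92 [241. 226.] 18915 172 334 145 336
station S 0.72 [402. 252.] 20265 297 496 170 324
```

View pics/t_crop.png

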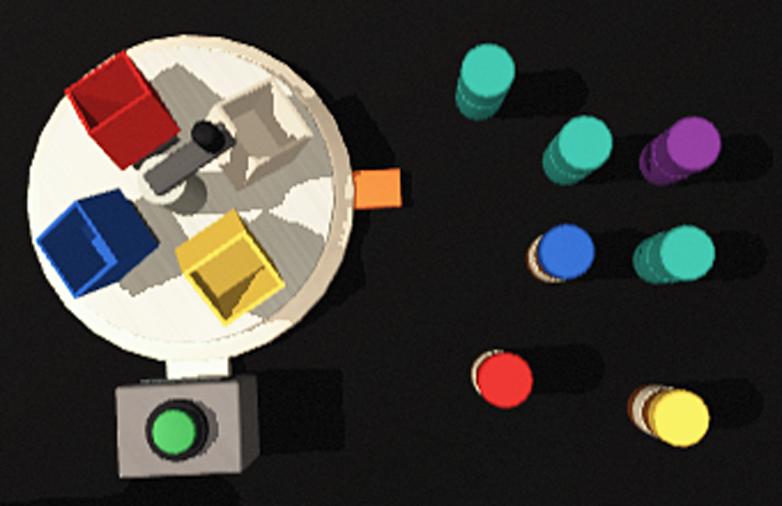

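View pics/s_crop.png

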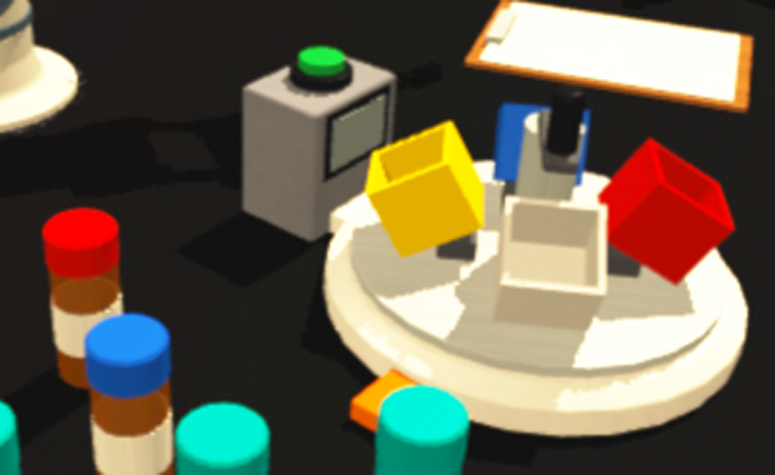

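```bash
cat > m1.py <<'E'
from h import *
import pickle
from scipy.optimize import least_squares
o=pickle.load(open('o.pkl','rb'));T,S=o['T'],o['S']
# base outline in top: convex hull of bright pixels near
im=T['pixels'].astype(int)
m=(im.min(2)>110);m[:140]=0;m[284:]=0;m[:,:165]=0;m[:,320:]=0
n,l,st,c=cv2.connectedComponentsWithStats(m.astype(np.uint8));k=1+np.argmax(st[1:,4]);ys,xs=np.nonzero(l==k)
h=cv2.convexHull(np.stack([xs,ys],1).astype(np.int32))[:,0].astype(float)
print(xs.min(),xs.max(),ys.min(),ys.max())
W=np.array([onz(T,u,0.033)[:2] for u in h])
# robust circle fit r=.16
f=lambda q:np.hypot(W[:,0]-q[0],W[:,1]-q[1])-.16
s=least_squares(f,W.mean(0),loss='soft_l1',f_scale=.001);print('base',s.x,np.round(s.fun*1000,1)[::3])
print('crank',tri([(T,(250.4,187.8)),(S,(427.2,188))]))
print('button',tri([(T,(235.7,317.8)),(S,(328.8,173.2))]))
print('ptr',onz(T,(334.4,211.5),.016))
for nm,hue in (('blue',(95,125)),('red',None),('yel',(22,34))):
    P=[]
    for p,box in ((T,(360,470,220,325)),(S,(115,275,230,360))):
        hsv=cv2.cvtColor(p['pixels'],cv2.COLOR_RGB2HSV);H,Sa,V=[hsv[...,i].astype(int) for i in range(3)]
        mm=(Sa>120)&(V>100)
        mm&=((H<5)|(H>174)) if hue is None else ((H>=hue[0])&(H<=hue[1]))
        b=np.zeros_like(mm);b[box[2]:box[3],box[0]:box[1]]=1;mm&=b
        n,l,st,c=cv2.connectedComponentsWithStats(mm.astype(np.uint8));k=1+np.argmax(st[1:,4]);P.append((p,c[k],st[k]))
    print(nm,[(x[1].round(1),x[2]) for x in P]); print(tri([(p,c) for p,c,_ in P]), onz(T,P[0][1],.12))
for nm,uv in (('t1',(371.5,161.5)),('t2',(413.5,193)),('t3',(459,239)),('pur',(461,193))): print(nm,onz(T,uv,.12))
E
python3 m1.py
```

```text
172 313 145 283
base [0.62098261 0.09511154] [-1.5 -1.3 -1.9 -2.  -4.1 -3.5 -4.5 -4.5 -4.4 -3.5 -3.2 -0.9 -1.4 -1.4
 -0.7 -0.6 -1. ]
crank (array([0.65495298, 0.04745341, 0.20210761]), [array([-0.3, -0.5]), array([-0.7,  0.1])])
button (array([0.40855381, 0.08410206, 0.13904359]), [array([-0.5, -0.6]), array([-0.7,  0. ])])
ptr [ 0.63317813 -0.1106575   0.016     ]
blue [(array([405.7, 239. ]), array([394, 227,  24,  24, 455], dtype=int32)), (array([250.9, 291.7]), array([234, 275,  34,  34, 968], dtype=int32))]
(array([ 0.56637085, -0.2545274 ,  0.10818024]), [array([-0.2, -0.2]), array([-0.4, -0. ])]) [ 0.56525468 -0.25308418  0.12      ]
red [(array([379. , 294.8]), array([367, 283,  25,  25, 471], dtype=int32)), (array([232.1, 246.6]), array([217, 233,  31,  28, 740], dtype=int32))]
(array([ 0.45321145, -0.20036092,  0.10850757]), [array([-0.2, -0.2]), array([-0.3, -0. ])]) [ 0.4534744 -0.1996089  0.12     ]
yel [(array([455.2, 311.6]), array([442, 299,  26,  25, 476], dtype=int32)), (array([136.4, 277.4]), array([118, 262,  38,  32, 991], dtype=int32))]
(array([ 0.42097959, -0.35243026,  0.10853752]), [array([-0.5, -0.3]), array([-0.7, -0.1])]) [ 0.42140434 -0.35038236  0.12      ]
t1 [ 0.72248148 -0.18481895  0.12      ]
t2 [ 0.6582486  -0.26925976  0.12      ]
t3 [ 0.56568445 -0.35934674  0.12      ]
pur [ 0.65841295 -0.3643526   0.12      ]
```

Call:
{"name": "apply_moves", "arguments": {"plan": "0.06 0.039 -0.049 0.02 -6; 0.06 0.078 -0.098 0.03 -12; 0.06 0.116 -0.147 0.03 -18; 0.06 0.155 -0.196 0.03 -24; 0.06 0.194 -0.245 0.03 -30; 0.06 0.233 -0.294 0.03 -36; 0.06 0.272 -0.343 0.03 -42; 0.06 0.310 -0.392 0.03 -48; 0.06 0.349 -0.441 0.03 -54; 0.06 0.388 -0.490 0.03 -60"}}

```text
clock: 2.5
tool_pos: [0.6534, 0.0487, 0.2614]
tcp_rot: [3.141, -0.0, 1.63]
ft_force: [0.5, 0.5, 0.9]
width: 0.06
```

```bash
python3 - <<'E'
from h import *
s=env.sense();print(s['clock'],s['tool_pos'],np.degrees(s['tcp_rot']),s['ft_force'],s['width'])
W=cams.snapshot('wrist');cv2.imwrite('pics/w1.png',W['pixels'][:,:,::-1])
print(np.linalg.inv(W['R'])@-W['t'])
print('handle top proj',proj(W,[.655,.0475,.206]),'hub',proj(W,[.6215,.0955,.152]),proj(W,s['tool_pos']))
for d in cut_out(W,'crank_grip'): print(d['p'],d['xy'],d['mask'].sum())
E
```

```text
2.5 [0.65344781 0.04868002 0.26143258] [ 1.79969371e+02 -1.05271731e-02  9.33973242e+01] [0.48211256 0.49305622 0.90812623] 0.060019041756375374
[0.64838526 0.11483737 0.4041224 ]
handle top proj [325.79122484 261.75778984] hub [283.00078315 172.34157251] [323.97808059 298.65711857]
0.82 [323.3, 246.5] 1289
```

View pics/w1.png

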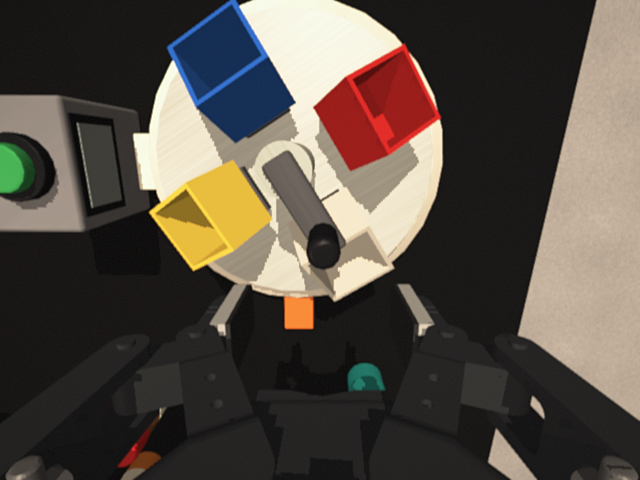

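```bash
python3 - <<'E'
from h import *
im=cv2.imread('pics/w1.png')[125:285,230:380]
cv2.imwrite('pics/w1c.png',cv2.resize(im,None,fx=4,fy=4)[:600])
b=cv2.resize(np.clip(im[90:150,60:130].astype(float)*4,0,255).astype(np.uint8),None,fx=8,fy=8);cv2.imwrite('pics/w1d.png',b)
E
```

```text
(no output)
```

View pics/w1c.png

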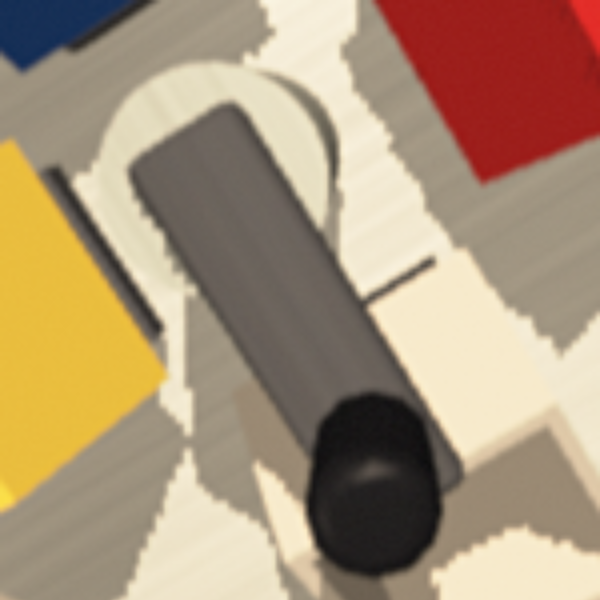

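View pics/w1d.png

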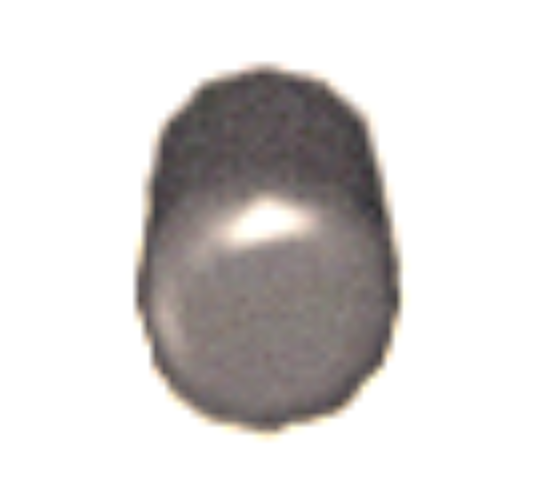

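```bash
python3 - <<'E'
from h import *
W=cams.snapshot('wrist')
h=onz(W,(323.5,253.1),.206);a=onz(W,(284.3,169.5),.152);d=h-a
print(h,a,np.hypot(*d[:2]),np.degrees(np.arctan2(d[1],d[0])))
print(onz(W,(299,328),.016)) # pointer outer edge
E
```

```text
[0.65431114 0.04983538 0.206     ] [0.62389303 0.09369853 0.152     ] 0.05337824690419751 -55.259553909751105
[ 0.63277325 -0.11010345  0.016     ]
```

Call:
{"name": "apply_moves", "arguments": {"plan": "0.06 0.0 0.001 -0.04 0; 0.06 0.0 0.001 -0.08 0; 0.06 0.0 0.001 -0.092 0; 0.06 0.0 0.001 -0.092 0; 0.0 0.0 0.001 -0.092 0; 0.0 0.0 0.001 -0.092 0; 0.0 0.0 0.001 -0.092 0; 0.0 0.0 0.001 -0.092 0"}}

```text
clock: 3.65
tool_pos: [0.6534, 0.0513, 0.1719]
tcp_rot: [3.137, 0.0, 1.633]
ft_force: [1.7, -0.2, 5.5]
width: 0.02
```

```bash
python3 - <<'E'
from h import *
s=env.sense();print(s['clock'],s['tool_pos'],np.degrees(s['tcp_rot']),s['ft_force'],s['torque'],s['width'])
W=cams.snapshot('wrist');cv2.imwrite('pics/w2.png',W['pixels'][:,:,::-1])
E
```

```text
3.65 [0.65342193 0.05131002 0.17186806] [1.79746656e+02 1.37717395e-02 9.35868223e+01] [ 1.71394238 -0.20606275  5.4800393 ] [-0.0648907  -0.11345901  0.00392667] 0.020047508887152538
```

View pics/w2.png

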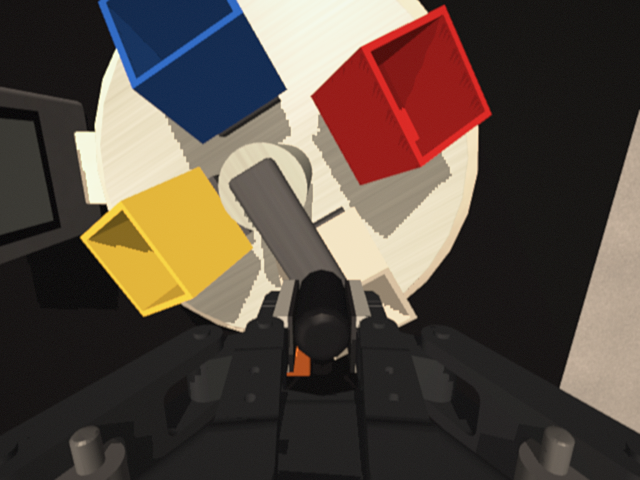

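```bash
python3 - <<'E'
import numpy as np
def arc(a,b,n,dz=0):
    t=np.radians(np.linspace(a,b,n+1));x=.055*(np.cos(t)-np.cos(t[0]));y=.055*(np.sin(t)-np.sin(t[0]))
    print('; '.join(f'0.0 {i:.4f} {j:.4f} {dz} 0' for i,j in zip(x[1:],y[1:])))
arc(-55,25,8,.003);arc(25,93,7)
E
```

```text
0.0 0.0073 0.0062 0.003 0; 0.0 0.0135 0.0135 0.003 0; 0.0 0.0183 0.0218 0.003 0; 0.0 0.0216 0.0308 0.003 0; 0.0 0.0232 0.0403 0.003 0; 0.0 0.0232 0.0498 0.003 0; 0.0 0.0216 0.0593 0.003 0; 0.0 0.0183 0.0683 0.003 0
0.0 -0.0046 0.0081 0 0; 0.0 -0.0106 0.0153 0 0; 0.0 -0.0176 0.0213 0 0; 0.0 -0.0256 0.0261 0 0; 0.0 -0.0343 0.0295 0 0; 0.0 -0.0434 0.0314 0 0; 0.0 -0.0527 0.0317 0 0
```

Call:
{"name": "apply_moves", "arguments": {"plan": "0.0 0.0073 0.0062 0.003 0; 0.0 0.0135 0.0135 0.003 0; 0.0 0.0183 0.0218 0.003 0; 0.0 0.0216 0.0308 0.003 0; 0.0 0.0232 0.0403 0.003 0; 0.0 0.0232 0.0498 0.003 0; 0.0 0.0216 0.0593 0.003 0; 0.0 0.0183 0.0683 0.003 0; 0.0 0.0183 0.0683 0.003 0; 0.0 0.0183 0.0683 0.003 0"}}

```text
clock: 4.95
tool_pos: [0.6716, 0.1217, 0.1719]
tcp_rot: [3.14, -0.003, 1.635]
ft_force: [6.4, 4.3, -3.2]
width: 0.0206
```

Call:
{"name": "apply_moves", "arguments": {"plan": "0.0 -0.0046 0.0081 0 0; 0.0 -0.0106 0.0153 0 0; 0.0 -0.0176 0.0213 0 0; 0.0 -0.0256 0.0261 0 0; 0.0 -0.0343 0.0295 0 0; 0.0 -0.0434 0.0314 0 0; 0.0 -0.0527 0.0317 0 0; 0.0 -0.0527 0.0317 0 0; 0.0 -0.0527 0.0317 0 0"}}

```text
clock: 6.08
tool_pos: [0.6173, 0.1515, 0.1719]
tcp_rot: [-3.14, -0.0, 1.634]
ft_force: [-0.8, 2.6, -3.4]
width: 0.0203
```

```bash
python3 - <<'E'
from h import *
s=env.sense();print(s['clock'],s['tool_pos'],np.degrees(s['tcp_rot']),s['ft_force'],s['torque'],s['width'])
T=cams.snapshot('top');S=cams.snapshot('scene')
import pickle;pickle.dump((T,S),open('o2.pkl','wb'))
cv2.imwrite('pics/t2.png',cv2.resize(T['pixels'][130:350,160:500,::-1],None,fx=2.3,fy=2.3,interpolation=cv2.INTER_CUBIC))
cv2.imwrite('pics/s2.png',cv2.resize(S['pixels'][150:340,200:510,::-1],None,fx=2.5,fy=2.5,interpolation=cv2.INTER_CUBIC))
E
```

```text
6.075 [0.61725956 0.15154477 0.1719456 ] [-1.79891446e+02 -2.14476356e-02  9.36102177e+01] [-0.83474688  2.57962793 -3.35299996] [ 0.44769277  0.34264222 -0.02969646] 0.020339228508298363
```

View pics/t2.png

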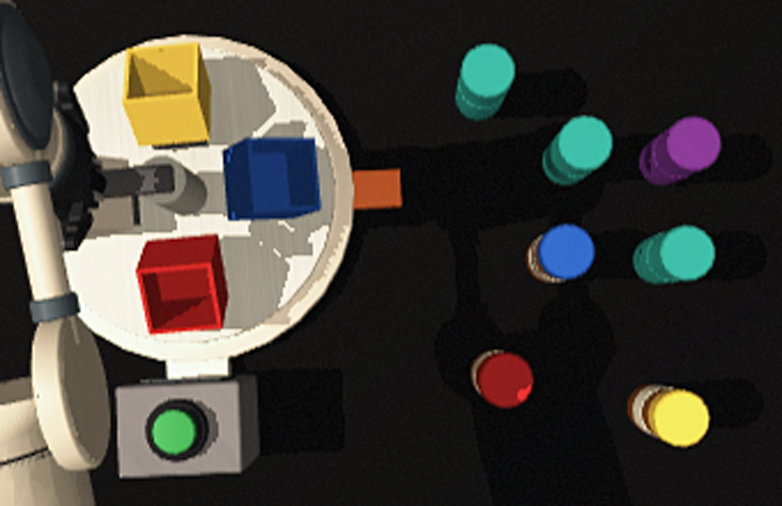

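View pics/s2.png

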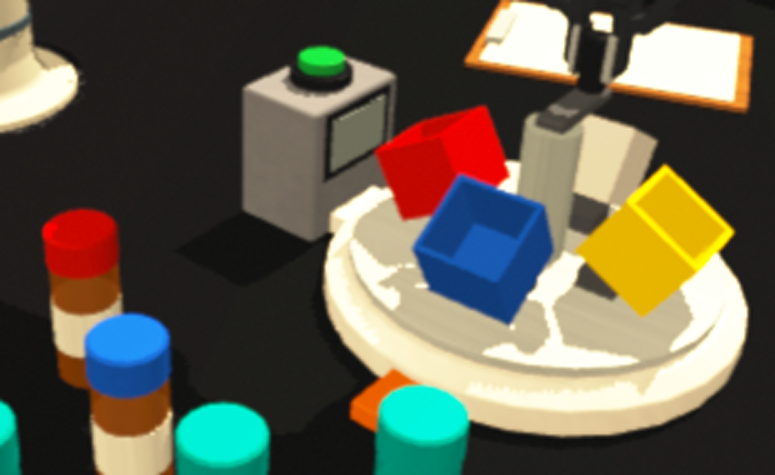

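```bash
cat > fit.py <<'E'
from h import *
from scipy.optimize import minimize
def cmask(p,c):
    hsv=cv2.cvtColor(p['pixels'],cv2.COLOR_RGB2HSV);H,S,V=[hsv[...,i].astype(int) for i in range(3)]
    m={'blue':(H>100)&(H<128)&(S>120)&(V>40),'yellow':(H>18)&(H<34)&(S>130)&(V>60),'red':((H<4)|(H>175))&(S>150)&(V>70)}[c]
    return m
OFF={'blue':0,'yellow':0,'red':0}
def cup(C,ang):
    u=np.array([np.cos(ang),np.sin(ang),0]);v=np.array([-u[1],u[0],0]);ez=np.array([0,0,1.])
    a=u*.5+ez*.8660254;q=u*.8660254-ez*.5;o=np.array([C[0],C[1],.115])+u*.102-a*.06
    return np.array([o+a*h+q*i*.033+v*j*.033 for h in (0,.06) for i in (-1,1) for j in (-1,1)])
def cost(prm,data):
    tot=0
    for p,m,off,(x0,y0) in data:
        P=np.array([proj(p,X) for X in cup(prm[:2],prm[2]+off)])
        h=cv2.convexHull(P.astype(np.float32))[:,0]
        K=8;img=np.zeros((m.shape[0]*K,m.shape[1]*K),np.uint8)
        cv2.fillPoly(img,[np.round((h-[x0-.5,y0-.5])*K*16).astype(np.int32)],255,shift=4)
        a=cv2.resize(img,(m.shape[1],m.shape[0]),interpolation=cv2.INTER_AREA)/255.
        tot+=np.abs(a-m).sum()
    return tot
def fit(views,C,ang,cols=('blue',),offs={},freeC=True):
    data=[]
    for p in views:
        for c in cols:
            off=offs.get(c,0)
            P=np.array([proj(p,X) for X in cup(C,ang+off)]);x0,y0=np.floor(P.min(0)-9).astype(int);x1,y1=np.ceil(P.max(0)+9).astype(int)
            x0=max(x0,0);y0=max(y0,0)
            data.append((p,cmask(p,c)[y0:y1,x0:x1].astype(float),off,(x0,y0)))
    if freeC:
        s=[[C[0],C[1],ang],[C[0]+.004,C[1],ang],[C[0],C[1]+.004,ang],[C[0],C[1],ang+.08]]
        r=minimize(cost,[*C,ang],args=(data,),method='Nelder-Mead',options=dict(initial_simplex=s,xatol=1e-5,fatol=.05))
        return r.x,r.fun,sum(d[1].sum() for d in data)
E
python3 - <<'E'
from fit import *
import pickle
T,S=pickle.load(open('o2.pkl','rb'));o=pickle.load(open('o.pkl','rb'))
C=(.6225,.0945)
d=np.radians
for v,n in (((T,),'T'),((S,),'S'),((T,S),'TS')):
    for cols in (('blue',),('blue','yellow'),('blue','yellow','red')):
        r=fit(v,C,d(-87),cols,{'yellow':d(90),'red':d(-90)})
        print(n,cols,r[0][:2].round(4),np.degrees(r[0][2]).round(2),round(r[1]),r[2])
for v,n in (((o['T'],),'T'),((o['S'],),'S'),((o['T'],o['S']),'TS')):
    r=fit(v,C,d(125),('yellow','red'),{'yellow':d(90),'red':d(-90)})
    print('0',n,r[0][:2].round(4),np.degrees(r[0][2]).round(2),round(r[1]),r[2])
E
```

```text
T ('blue',) [0.6242 0.0959] -84.88 62 1348.0
T ('blue', 'yellow') [0.6232 0.096 ] -84.4 119 2848.0
T ('blue', 'yellow', 'red') [0.6232 0.0959] -84.39 204 4251.0
S ('blue',) [0.6207 0.0979] -83.73 107 2145.0
S ('blue', 'yellow') [0.6217 0.0973] -84.23 224 4230.0
S ('blue', 'yellow', 'red') [0.6215 0.0991] -84.92 535 5700.0
TS ('blue',) [0.6238 0.0962] -84.84 192 3493.0
TS ('blue', 'yellow') [0.6223 0.0959] -84.1 376 7078.0
TS ('blue', 'yellow', 'red') [0.6223 0.0964] -84.3 834 9951.0
0 T [0.6238 0.0959] 125.13 155 2720.0
0 S [0.6219 0.0994] 125.35 248 3861.0
0 TS [0.6236 0.0963] 125.12 463 6581.0
```

```bash
python3 - <<'E'
from fit import *
import pickle
o=pickle.load(open('o.pkl','rb'));T=o['T'];S=o['S']
hsv=cv2.cvtColor(T['pixels'],cv2.COLOR_RGB2HSV);H,Sa,V=[hsv[...,i].astype(int) for i in range(3)]
m=(H>5)&(H<20)&(Sa>150)&(V>100);m[:190]=0;m[240:]=0;m[:,:300]=0;m[:,350:]=0
ys,xs=np.nonzero(m);print(xs.min(),xs.max(),ys.min(),ys.max(),m.sum())
W=np.array([onz(T,(x,y),.016)[:2] for x,y in zip(xs,ys)])
C=np.array([.6232,.096])
r=cv2.minAreaRect((W*1000).astype(np.float32));print(r)
c=W.mean(0)-C;print('centroid dir',np.degrees(np.arctan2(c[1],c[0])),W.mean(0))
# column mid points per image column
cs=[ys[xs==x].mean() for x in range(xs.min()+2,xs.max()-1)];print(np.polyfit(range(len(cs)),cs,1))
# reader: gray top face min area rect
im=T['pixels'].astype(int);g=(np.abs(im.max(2)-im.min(2))<25)&(im.mean(2)>70)&(im.mean(2)<175)
g[:288]=0;g[345:]=0;g[:,:200]=0;g[:,280:]=0
n,l,st,cc=cv2.connectedComponentsWithStats(g.astype(np.uint8));k=1+np.argmax(st[1:,4]);ys,xs=np.nonzero(l==k);print(st[k])
hsvm=(H>50)&(H<75)&(Sa>120)&(V>60);hsvm[:290]=0;hsvm[345:]=0;hsvm[:,:200]=0;hsvm[:,280:]=0
yb,xb=np.nonzero(hsvm);print('btn px',xb.mean(),yb.mean());b=onz(T,(xb.mean(),yb.mean()),.139)[:2]-C;print(b+C,np.hypot(*b),np.degrees(np.arctan2(b[1],b[0])))
hs=cv2.cvtColor(S['pixels'],cv2.COLOR_RGB2HSV);ms=(hs[...,0]>50)&(hs[...,0]<75)&(hs[...,1]>120)&(hs[...,2]>60);ms[:160]=0;ms[190:]=0;ms[:,:300]=0;ms[:,345:]=0
y2,x2=np.nonzero(ms);print(x2.mean(),y2.mean(),tri([(T,(xb.mean(),yb.mean())),(S,(x2.mean(),y2.mean()))]))
cv2.imwrite('pics/rd.png',cv2.resize(T['pixels'][280:345,200:285,::-1],None,fx=8,fy=8,interpolation=cv2.INTER_CUBIC))
E
```

```text
313 334 203 220 346
((632.607666015625, -86.2586669921875), (37.61554718017578, 45.94516372680664), 3.968985080718994)
centroid dir -87.02147982247863 [ 0.63268251 -0.08624426]
[-6.86274510e-02  2.12277778e+02]
[ 210  295   55   43 1573]
btn px 235.23986486486487 317.2635135135135
[0.40851417 0.08402034] 0.21501980821634717 -176.80615580304965
328.1047619047619 173.88571428571427 (array([0.4083896 , 0.08436658, 0.13742637]), [array([-0., -0.]), array([-0.,  0.])])
```

View pics/rd.png

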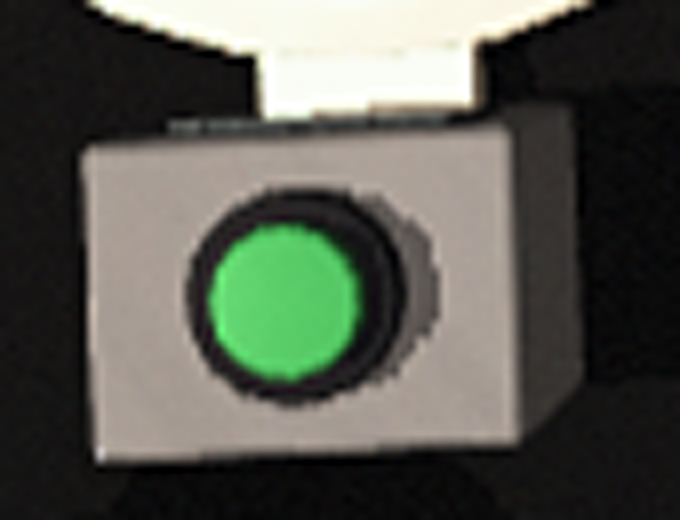

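Call:
{"name": "apply_moves", "arguments": {"plan": "0.0 0.0013 0 0 0; 0.0 0.0025 0 0 0; 0.0 0.0025 0 0 0; 0.0 0.0025 0 0 0"}}

```text
clock: 6.68
tool_pos: [0.6207, 0.1517, 0.1719]
tcp_rot: [3.141, -0.0, 1.634]
ft_force: [-0.1, 5.1, -5.7]
width: 0.02
```

```bash
python3 - <<'E'
from fit import *
s=env.sense();print(s['clock'],s['tool_pos'],s['ft_force'])
T=cams.snapshot('top');S=cams.snapshot('scene');d=np.radians
for v in ((T,),(T,S)):
    r=fit(v,(.6232,.096),d(-86),('blue','yellow'),{'yellow':d(90),'red':d(-90)});print(r[0],np.degrees(r[0][2]))
E
```

```text
6.675 [0.62070379 0.15172309 0.17194772] [-0.1032173   5.13714566 -5.65477924]
[ 0.6228131   0.09573248 -1.53379356] -87.87989756471693
[ 0.62243094  0.09584452 -1.53307023] -87.83845403985701
```

Call:
{"name": "apply_moves", "arguments": {"plan": "0.0 -0.0008 0 0 0; 0.0 -0.0008 0 0 0; 0.05 -0.0008 0 0 0; 0.05 -0.0008 0 0 0; 0.05 -0.0008 0 0.03 0; 0.05 -0.0008 0 0.07 0; 0.05 -0.0008 0 0.09 0"}}

```text
clock: 7.65
tool_pos: [0.6204, 0.1508, 0.2666]
tcp_rot: [3.136, 0.0, 1.633]
ft_force: [1.2, 0.4, -0.3]
width: 0.05
```

Call:
{"name": "apply_moves", "arguments": {"plan": "0.06 -0.007 -0.058 0.01 6; 0.07 -0.015 -0.116 0.01 12; 0.08 -0.022 -0.174 0.01 18; 0.08 -0.030 -0.232 0.0 24; 0.08 -0.038 -0.290 -0.01 30; 0.08 -0.046 -0.348 -0.02 36; 0.08 -0.0545 -0.4046 -0.03 41; 0.08 -0.0545 -0.4046 -0.06 41; 0.08 -0.0545 -0.4046 -0.06 41"}}

```text
clock: 8.78
tool_pos: [0.5639, -0.2539, 0.2001]
tcp_rot: [-3.14, -0.004, 2.347]
ft_force: [-0.7, 0.3, -0.0]
width: 0.0803
```

```bash
python3 - <<'E'
from fit import *
s=env.sense();print(s['clock'],s['tool_pos'],np.degrees(s['tcp_rot']),s['ft_force'])
T=cams.snapshot('top');W=cams.snapshot('wrist');S=cams.snapshot('scene');d=np.radians
for v in ((S,),):
    r=fit(v,(.6232,.096),d(-87),('blue','yellow'),{'yellow':d(90),'red':d(-90)});print(r[0],np.degrees(r[0][2]))
cv2.imwrite('pics/w3.png',W['pixels'][:,:,::-1])
cv2.imwrite('pics/t3.png',T['pixels'][:,:,::-1])
print(proj(W,[.5653,-.2531,.12]),proj(W,s['tool_pos']))
hsv=cv2.cvtColor(W['pixels'],cv2.COLOR_RGB2HSV);m=(hsv[...,0]>98)&(hsv[...,0]<128)&(hsv[...,1]>120)&(hsv[...,2]>60)
n,l,st,c=cv2.connectedComponentsWithStats(m.astype(np.uint8))
for k in range(1,n):
    if st[k,4]>200: print(st[k],c[k])
E
```

```text
8.775 [ 0.56388318 -0.2539277   0.20008418] [-179.89705364   -0.21501608  134.47986523] [-0.68772634  0.29477964 -0.04384777]
[ 0.6219705   0.09809911 -1.53303406] -87.83638142905201
[323.86757197 249.00705939] [321.34498817 298.04247961]
[ 577    0   63   98 3692] [616.96451788  38.70449621]
[ 288  209   71   72 3947] [322.53762351 244.8439321 ]
```

View pics/w3.png

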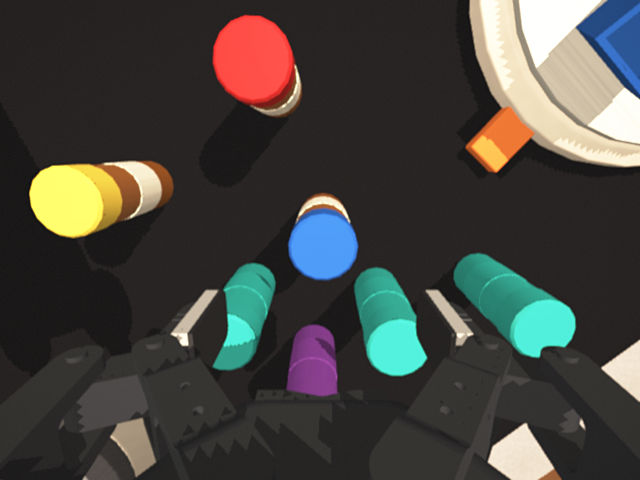

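```bash
python3 - <<'E'
from fit import *
T=cams.snapshot('top');W=cams.snapshot('wrist');S=cams.snapshot('scene');d=np.radians
for v in ((T,),(T,S)):
  for cols in (('blue',),('blue','yellow'),('blue','yellow','red')):
    r=fit(v,(.6232,.096),d(-87),cols,{'yellow':d(90),'red':d(-90)});print(r[0],np.degrees(r[0][2]),r[1:])
print(onz(W,(322.6,245),.12))
cv2.imwrite('pics/t3.png',cv2.resize(T['pixels'][130:350,160:500,::-1],None,fx=2.3,fy=2.3,interpolation=cv2.INTER_CUBIC))
E
```

```text
[ 0.62470227  0.09576602 -1.53456418] -87.92405071774267 (np.float64(56.46666666666667), np.float64(1349.0))
[ 0.62289453  0.09561409 -1.52411907] -87.32559019739651 (np.float64(104.92941176470589), np.float64(2862.0))
[ 0.62317596  0.09589577 -1.52491518] -87.37120408234935 (np.float64(180.41568627450982), np.float64(4283.0))
[ 0.62209155  0.09596364 -1.51671587] -86.90141816913982 (np.float64(173.00784313725492), np.float64(3511.0))
[ 0.62299438  0.09602517 -1.52757798] -87.52377115817322 (np.float64(357.0705882352941), np.float64(7118.0))
[ 0.62240102  0.09615659 -1.52497607] -87.3746929365249 (np.float64(828.4549019607844), np.float64(9949.0))
[ 0.56477343 -0.25171643  0.12      ]
```

View pics/t3.png

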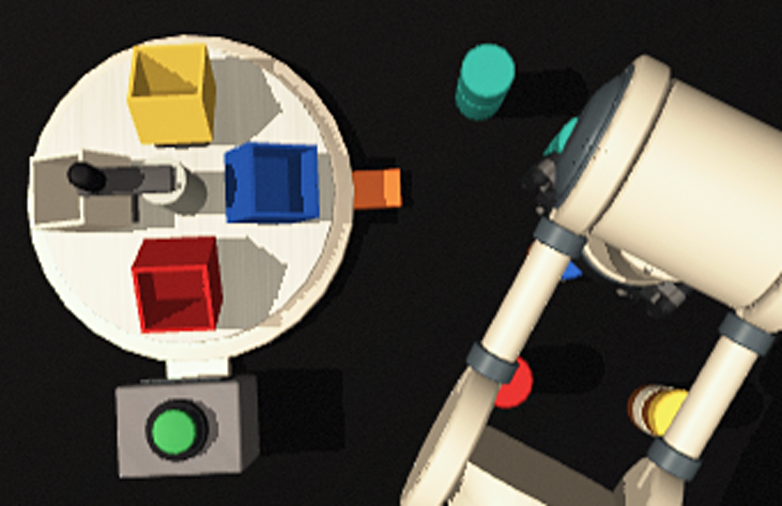

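Call:
{"name": "apply_moves", "arguments": {"plan": "0.08 0.001 0.0013 -0.04 0; 0.08 0.001 0.0013 -0.08 0; 0.08 0.001 0.0013 -0.11 0; 0.08 0.001 0.0013 -0.119 0; 0.08 0.001 0.0013 -0.119 0; 0.0 0.001 0.0013 -0.119 0; 0.0 0.001 0.0013 -0.119 0; 0.0 0.001 0.0013 -0.119 0; 0.0 0.001 0.0013 -0.119 0; 0.0 0.001 0.0013 -0.119 0"}}

```text
clock: 10.32
tool_pos: [0.567, -0.2525, 0.0856]
tcp_rot: [3.141, 0.003, 2.349]
ft_force: [-0.8, -0.3, 6.8]
width: 0.0464
```

```bash
python3 - <<'E'
from fit import *
s=env.sense();print(s['clock'],s['tool_pos'],np.degrees(s['tcp_rot']),s['ft_force'],s['width'])
W=cams.snapshot('wrist');S=cams.snapshot('scene')
cv2.imwrite('pics/w4.png',W['pixels'][:,:,::-1]);cv2.imwrite('pics/s4.png',cv2.resize(S['pixels'][200:400,150:400,::-1],None,fx=2.5,fy=2.5))
E
```

```text
10.325 [ 0.56702286 -0.25248825  0.08561683] [179.9506354    0.19910985 134.58934061] [-0.78191156 -0.33948383  6.75821373] 0.046354519615838266
```

View pics/w4.png

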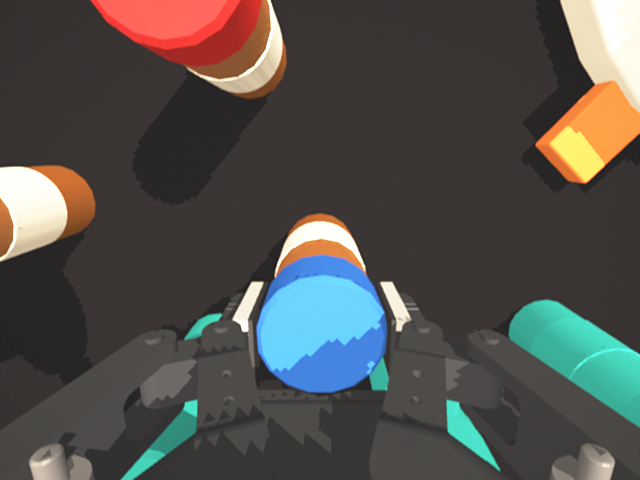

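View pics/s4.png

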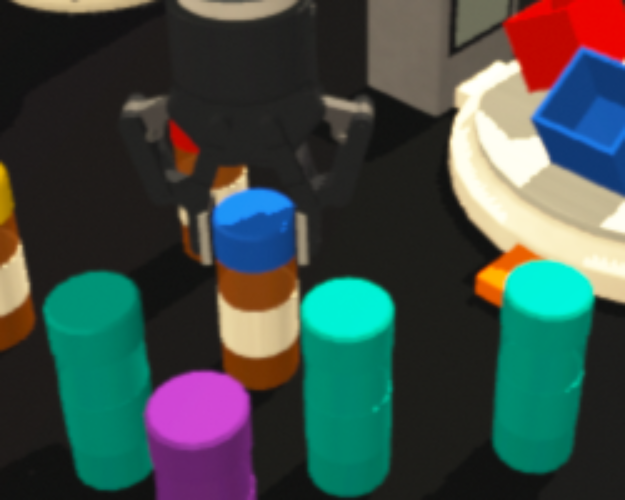

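```bash
cat > ins.py <<'E'
import numpy as np
d=107.;c=d-85.6
C=np.array([623.,95.9]);u=np.array([np.cos(np.radians(-87.3)),np.sin(np.radians(-87.3))])
def G(phi,h,q=29.):
    p=np.radians(phi);e=np.array([-np.sin(p),np.cos(p)]);n=np.array([np.cos(p),np.sin(p)])
    g=np.array([q,60-h])-23*n+d*e
    r=72+.5*g[1]+.866*g[0];z=63.04+.866*g[1]-.5*g[0]
    xy=C+u*r
    return r,z,xy,z-c
if __name__=='__main__':
    for phi,h,q in ((30,-25,28),(30,7,28),(30,7,29),(25,11,29),(20,17,29),(15,27,29),(10,36,29),(5,42,29),(0,46,29),(0,50,29),(0,54,29),(0,56,29)):
        r,z,xy,t=G(phi,h,q);print(phi,h,'r %.1f zG %.1f'%(r,z),'TCP',(xy/1000).round(4),round(t/1000,4))
E
python3 ins.py
```

```text
30 -25 r 115.7 zG 229.6 TCP [ 0.6285 -0.0197] 0.2082
30 7 r 99.7 zG 201.9 TCP [ 0.6277 -0.0037] 0.1805
30 7 r 100.6 zG 201.4 TCP [ 0.6277 -0.0046] 0.18
25 11 r 108.0 zG 199.6 TCP [ 0.6281 -0.012 ] 0.1782
20 17 r 114.5 zG 195.1 TCP [ 0.6284 -0.0185] 0.1737
15 27 r 119.1 zG 186.4 TCP [ 0.6286 -0.0231] 0.165
10 36 r 124.1 zG 177.7 TCP [ 0.6288 -0.0281] 0.1563
5 42 r 130.5 zG 170.8 TCP [ 0.6291 -0.0344] 0.1494
0 46 r 137.7 zG 164.8 TCP [ 0.6295 -0.0416] 0.1434
0 50 r 135.7 zG 161.4 TCP [ 0.6294 -0.0396] 0.14
0 54 r 133.7 zG 157.9 TCP [ 0.6293 -0.0376] 0.1365
0 56 r 132.7 zG 156.2 TCP [ 0.6293 -0.0366] 0.1348
```

Call:
{"name": "apply_moves", "arguments": {"plan": "0.0 0 0 0.03 0; 0.0 0 0 0.08 0; 0.0 0 0 0.13 0; 0.0 0.01 0.03 0.155 -6; 0.0 0.02 0.08 0.155 -13; 0.0 0.033 0.13 0.155 -20; 0.0 0.045 0.18 0.155 -28; 0.0 0.056 0.225 0.155 -36; 0.0 0.061 0.2475 0.155 -42; 0.0 0.061 0.2475 0.155 -42"}}

```text
clock: 11.68
tool_pos: [0.6272, -0.0024, 0.2375]
tcp_rot: [-3.14, -0.001, 1.619]
ft_force: [0.3, -0.3, -2.7]
width: 0.0466
```

Call:
{"name": "apply_moves", "arguments": {"plan": "0.0 0 0 0 0; 0.0 0 0 0 0"}}

```text
clock: 11.92
tool_pos: [0.6271, -0.0056, 0.2382]
tcp_rot: [-3.141, 0.0, 1.615]
ft_force: [1.0, -0.5, -2.7]
width: 0.0465
```

```bash
python3 - <<'E'
from fit import *
s=env.sense();print(s['clock'],s['tool_pos'],np.degrees(s['tcp_rot']),s['ft_force'],s['torque'],s['width'])
W=cams.snapshot('wrist');S=cams.snapshot('scene')
cv2.imwrite('pics/w5.png',W['pixels'][:,:,::-1]);cv2.imwrite('pics/s5.png',cv2.resize(S['pixels'][80:320,300:520,::-1],None,fx=2.5,fy=2.5))
E
```

```text
11.925 [ 0.62705409 -0.0055638   0.23819346] [-1.79984400e+02  1.45516119e-02  9.25566329e+01] [ 1.01944971 -0.5250376  -2.73262113] [-0.02554785  0.03322038  0.00330018] 0.04653610123834234
```

View pics/w5.png

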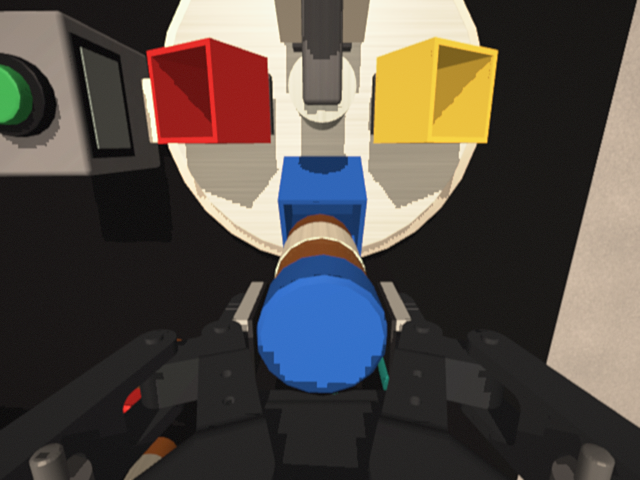

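View pics/s5.png

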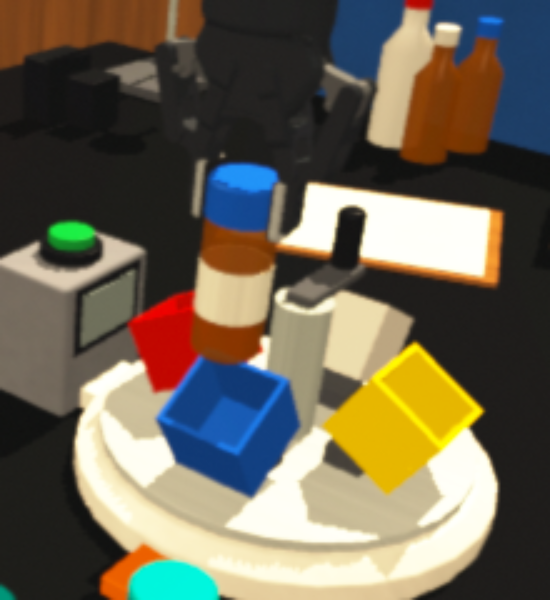

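Call:
{"name": "apply_moves", "arguments": {"plan": "0.0 0.0006 -0.0008 -0.015 0; 0.0 0.0006 -0.0008 -0.03 0; 0.0 0.0006 -0.0008 -0.042 0; 0.0 0.0006 -0.0008 -0.05 0; 0.0 0.0006 -0.0008 -0.052 0; 0.0 0.0006 -0.0008 -0.052 0"}}

```text
clock: 12.78
tool_pos: [0.6279, -0.0051, 0.1866]
tcp_rot: [3.141, 0.0, 1.616]
ft_force: [-0.6, -1.2, -2.2]
width: 0.0468
```

```bash
python3 - <<'E'
from fit import *
s=env.sense();print(s['clock'],s['tool_pos'],np.degrees(s['tcp_rot']),s['ft_force'],s['torque'],s['width'])
W=cams.snapshot('wrist');S=cams.snapshot('scene')
cv2.imwrite('pics/w6.png',W['pixels'][:,:,::-1]);cv2.imwrite('pics/s6.png',cv2.resize(S['pixels'][80:320,300:520,::-1],None,fx=2.5,fy=2.5))
E
```

```text
12.775 [ 0.62791622 -0.00511069  0.18658206] [1.79972537e+02 1.34993468e-03 9.26031898e+01] [-0.64168998 -1.22169685 -2.1961805 ] [-0.04214576 -0.06648564  0.0041689 ] 0.04679237978858903
```

View pics/s6.png

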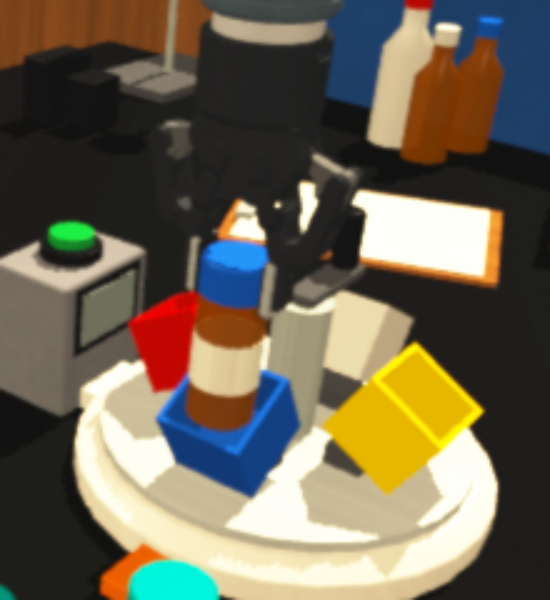

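Call:
{"name": "apply_moves", "arguments": {"plan": "0.0 0.0 0.0 -0.005 0; 0.0 0.0001 -0.0035 -0.007 0; 0.0 0.0002 -0.007 -0.0085 0; 0.0 0.0004 -0.0105 -0.0107 0; 0.0 0.0005 -0.0135 -0.013 0; 0.0 0.0005 -0.0135 -0.013 0; 0.0 0.0005 -0.0135 -0.013 0"}}

```text
clock: 13.75
tool_pos: [0.6289, -0.0176, 0.1749]
tcp_rot: [3.139, -0.002, 1.617]
ft_force: [0.4, 5.3, 4.3]
width: 0.0468
```

```bash
python3 - <<'E'
from fit import *
s=env.sense();print(s['clock'],s['tool_pos'],np.degrees(s['tcp_rot']),s['ft_force'],s['torque'],s['width'])
W=cams.snapshot('wrist');S=cams.snapshot('scene')
cv2.imwrite('pics/w7.png',W['pixels'][:,:,::-1]);cv2.imwrite('pics/s7.png',cv2.resize(S['pixels'][80:320,300:520,::-1],None,fx=2.5,fy=2.5))
E
```

```text
13.75 [ 0.62893282 -0.01756381  0.17490101] [ 1.79827338e+02 -1.07951452e-01  9.26568963e+01] [0.36096686 5.3320665  4.28038461] [ 1.28695247e+00  6.07619323e-04 -3.37335525e-02] 0.046823333718527475
```

View pics/s7.png

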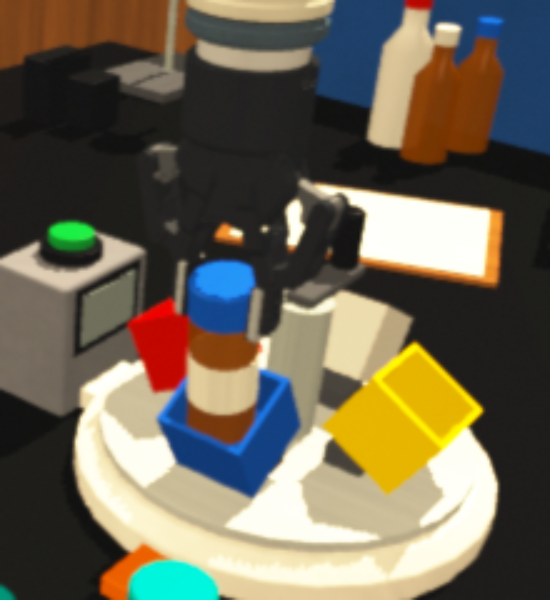

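View pics/w7.png

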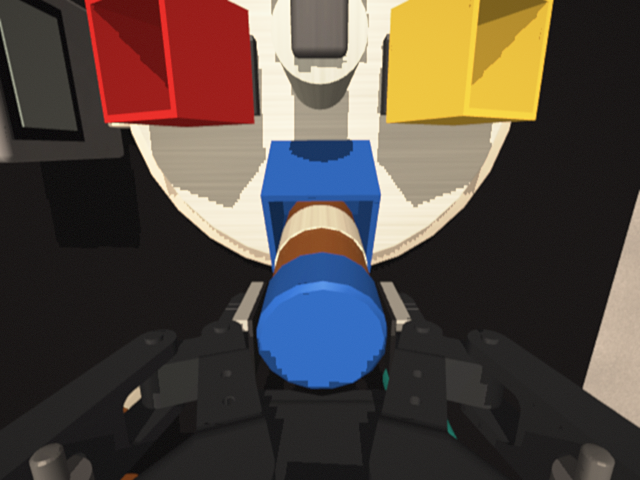

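Call:
{"name": "apply_moves", "arguments": {"plan": "0.0 0.0 -0.004 0.0 0; 0.0 0.0 -0.006 -0.003 0; 0.0 0.0001 -0.0075 -0.006 0; 0.0 0.0002 -0.009 -0.009 0; 0.0 0.0003 -0.011 -0.012 0; 0.0 0.0004 -0.013 -0.015 0; 0.0 0.0004 -0.014 -0.0174 0; 0.0 0.0004 -0.014 -0.0174 0"}}

```text
clock: 14.85
tool_pos: [0.6286, -0.0326, 0.1552]
tcp_rot: [-3.141, -0.0, 1.616]
ft_force: [0.4, 4.3, 1.0]
width: 0.0465
```

```bash
python3 - <<'E'
from fit import *
s=env.sense();print(s['clock'],s['tool_pos'],np.degrees(s['tcp_rot']),s['ft_force'],s['torque'],s['width'])
W=cams.snapshot('wrist');S=cams.snapshot('scene')
cv2.imwrite('pics/w8.png',W['pixels'][:,:,::-1]);cv2.imwrite('pics/s8.png',cv2.resize(S['pixels'][80:320,300:520,::-1],None,fx=2.5,fy=2.5))
E
```

```text
14.85 [ 0.62857067 -0.03263191  0.15519194] [-1.79954811e+02 -1.99015510e-02  9.25953466e+01] [0.41142733 4.28220099 0.97828029] [ 1.17211321 -0.07714888 -0.03318097] 0.046545913950898965
```

View pics/s8.png

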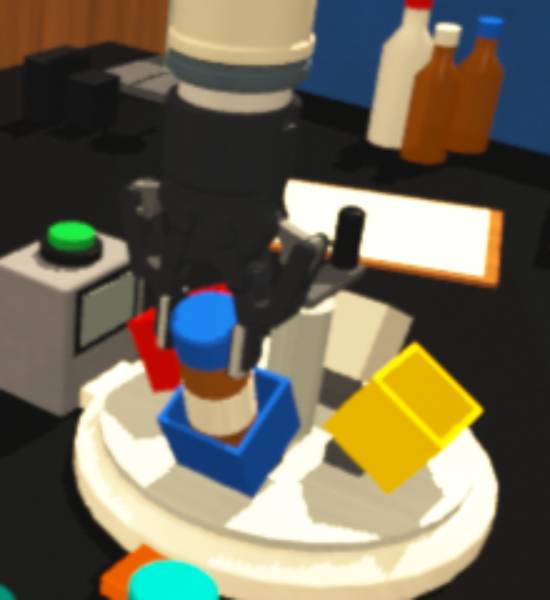

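View pics/w8.png

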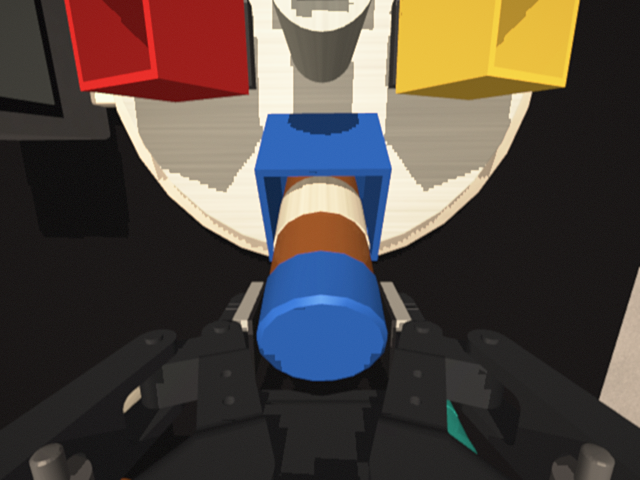

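Call:
{"name": "apply_moves", "arguments": {"plan": "0.0 0.0 -0.003 -0.002 0; 0.0 0.0001 -0.0055 -0.004 0; 0.0 0.0002 -0.008 -0.006 0; 0.0 0.0003 -0.010 -0.008 0; 0.0 0.0004 -0.0115 -0.010 0; 0.0 0.0004 -0.0115 -0.010 0; 0.0 0.0004 -0.0115 -0.010 0"}}

```text
clock: 15.82
tool_pos: [0.629, -0.0442, 0.1455]
tcp_rot: [-3.141, -0.0, 1.616]
ft_force: [0.5, 3.0, 0.9]
width: 0.0465
```

```bash
python3 - <<'E'
from fit import *
s=env.sense();print(s['clock'],s['tool_pos'],np.degrees(s['tcp_rot']),s['ft_force'],s['torque'],s['width'])
W=cams.snapshot('wrist');S=cams.snapshot('scene')
cv2.imwrite('pics/w9.png',W['pixels'][:,:,::-1]);cv2.imwrite('pics/s9.png',cv2.resize(S['pixels'][80:320,300:520,::-1],None,fx=2.5,fy=2.5))
E
```

```text
15.825 [ 0.62903002 -0.0441602   0.14548903] [-1.79972938e+02 -7.74262353e-04  9.25983963e+01] [0.51653739 3.04877161 0.92273264] [ 0.99772436 -0.0480748   0.01322265] 0.04653233881950459
```

View pics/s9.png

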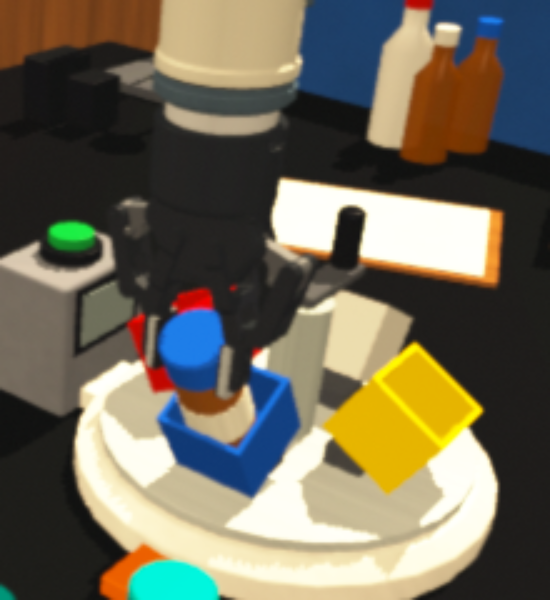

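View pics/w9.png

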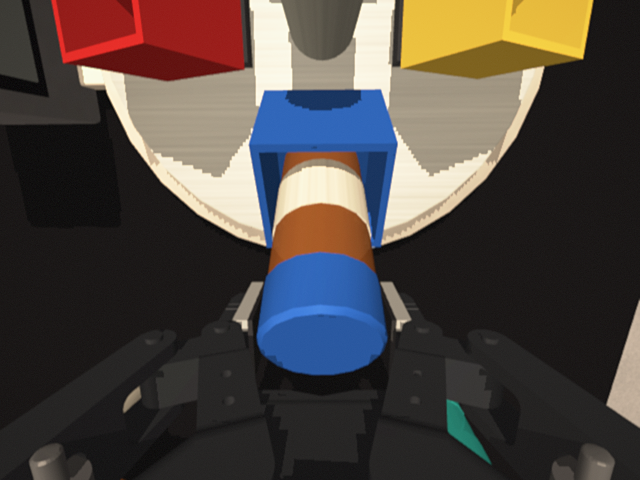

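Call:
{"name": "apply_moves", "arguments": {"plan": "0.0 0.0 0.001 -0.0017 0; 0.0 0.0 0.002 -0.0035 0; 0.0 0.0 0.003 -0.0052 0; 0.0 0.0 0.004 -0.0069 0; 0.0 0.0 0.005 -0.0087 0; 0.0 0.0 0.005 -0.0087 0; 0.0 0.0 0.005 -0.0087 0"}}

```text
clock: 16.8
tool_pos: [0.629, -0.039, 0.1367]
tcp_rot: [-3.141, -0.0, 1.616]
ft_force: [-0.2, 4.3, 0.1]
width: 0.0468
```

Call:
{"name": "apply_moves", "arguments": {"plan": "0.0 0.0 0.0005 -0.0009 0; 0.0 0.0 0.001 -0.0017 0; 0.0 0.0 0.001 -0.0017 0"}}

```text
clock: 17.18
tool_pos: [0.6291, -0.0382, 0.1356]
tcp_rot: [3.141, 0.0, 1.616]
ft_force: [-0.3, 3.4, 2.2]
width: 0.0464
```

Call:
{"name": "apply_moves", "arguments": {"plan": "0.0 0.0 0.0005 -0.0009 0; 0.0 0.0 0.001 -0.0017 0; 0.0 0.0 0.001 -0.0017 0"}}

```text
clock: 17.55
tool_pos: [0.6292, -0.0376, 0.1343]
tcp_rot: [3.141, 0.001, 1.616]
ft_force: [-1.0, 1.1, 3.5]
width: 0.0463
```

Call:
{"name": "apply_moves", "arguments": {"plan": "0.0 0.0 0.0005 -0.0009 0; 0.0 0.0 0.001 -0.0017 0; 0.0 0.0 0.001 -0.0017 0"}}

```text
clock: 17.92
tool_pos: [0.6294, -0.0377, 0.1341]
tcp_rot: [3.14, 0.003, 1.615]
ft_force: [-2.6, -1.8, 9.0]
width: 0.0466
```

```bash
python3 - <<'E'
from fit import *
s=env.sense();print(s['clock'],s['tool_pos'],np.degrees(s['tcp_rot']),s['ft_force'],s['torque'],s['width'])
W=cams.snapshot('wrist');S=cams.snapshot('scene')
cv2.imwrite('pics/w10.png',W['pixels'][:,:,::-1]);cv2.imwrite('pics/s10.png',cv2.resize(S['pixels'][80:320,300:520,::-1],None,fx=2.5,fy=2.5))
E
```

```text
17.925 [ 0.62941932 -0.03766249  0.13414684] [1.79881673e+02 1.51275393e-01 9.25499746e+01] [-2.64824746 -1.77847691  9.03116142] [0.0976918  0.64304822 0.27014238] 0.04661759158143319
```

View pics/s10.png

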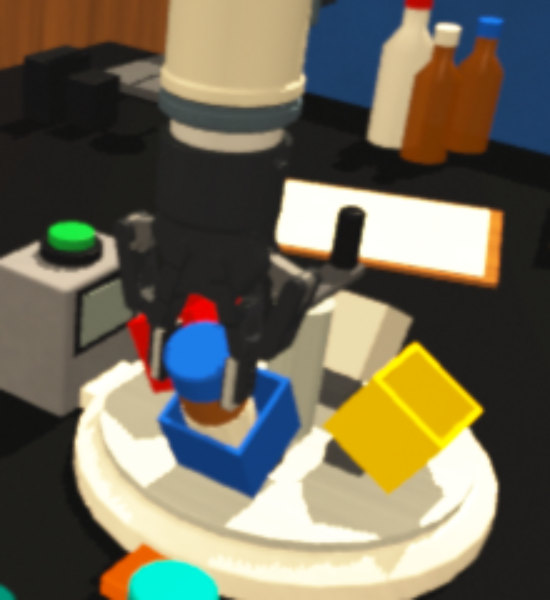

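View pics/w10.png

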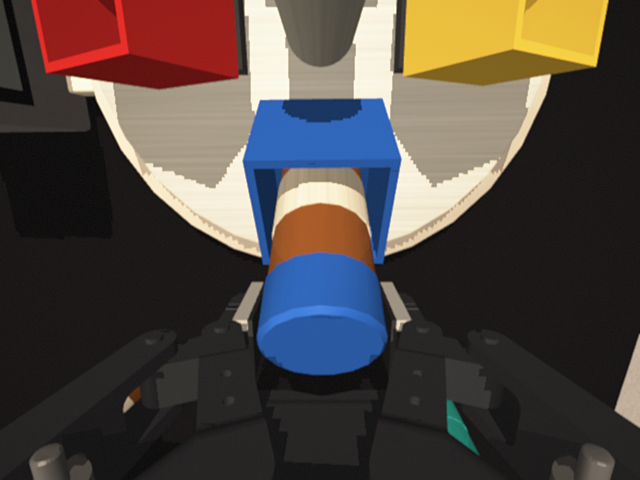

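Call:
{"name": "apply_moves", "arguments": {"plan": "0.0 0 -0.0004 0.0008 0; 0.049 0 -0.0004 0.0008 0; 0.054 0 -0.0004 0.0008 0; 0.062 0 -0.0004 0.0008 0; 0.075 0 -0.0004 0.0008 0; 0.075 0 -0.0004 0.0008 0; 0.075 0 -0.0004 0.0008 0"}}

```text
clock: 18.9
tool_pos: [0.6291, -0.0366, 0.1329]
tcp_rot: [3.142, 0.0, 1.616]
ft_force: [0.2, -0.2, 0.5]
width: 0.0746
```

```bash
python3 - <<'E'
from fit import *
s=env.sense();print(s['clock'],s['tool_pos'],np.degrees(s['tcp_rot']),s['ft_force'],s['torque'],s['width'])
W=cams.snapshot('wrist');S=cams.snapshot('scene')
cv2.imwrite('pics/w11.png',W['pixels'][:,:,::-1]);cv2.imwrite('pics/s11.png',cv2.resize(S['pixels'][80:320,300:520,::-1],None,fx=2.5,fy=2.5))
E
```

```text
18.9 [ 0.62914843 -0.03657117  0.13286129] [1.79998132e+02 4.00322784e-03 9.25983193e+01] [ 0.23194215 -0.17221379  0.48629575] [ 0.00089827 -0.04563785 -0.04603399] 0.07461251633358365
```

View pics/w11.png

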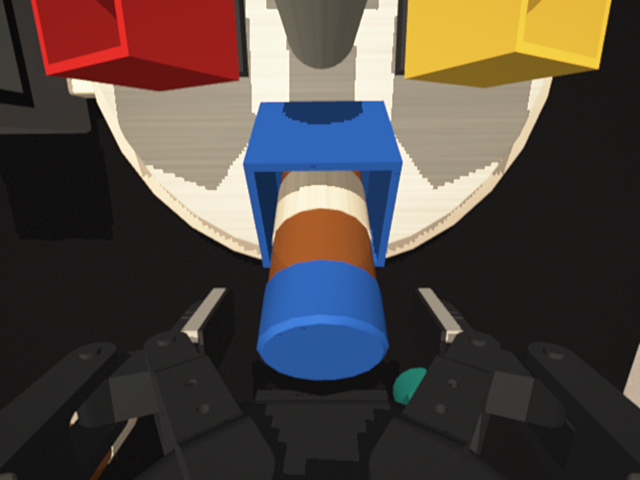

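View pics/s11.png

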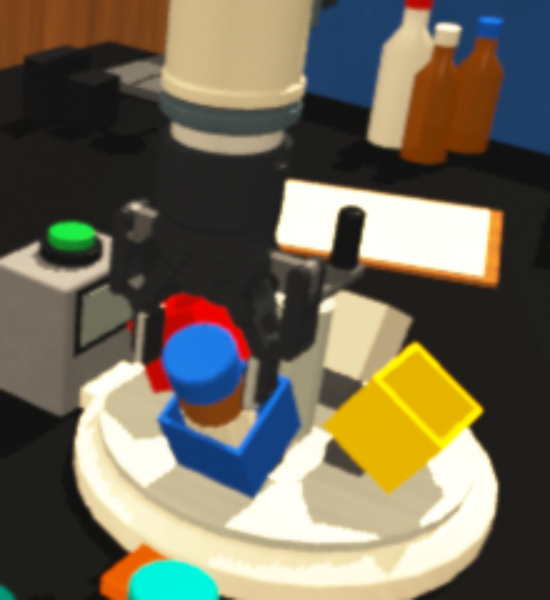

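Call:
{"name": "apply_moves", "arguments": {"plan": "0.075 0 0 0.03 0; 0.075 0 0 0.08 0; 0.075 0 0 0.13 0; 0.07 -0.002 0.05 0.135 0; 0.06 -0.005 0.11 0.135 0; 0.06 -0.008 0.165 0.135 0; 0.06 -0.0087 0.1876 0.13 0; 0.06 -0.0087 0.1876 0.13 0"}}

```text
clock: 20.0
tool_pos: [0.6201, 0.1522, 0.2619]
tcp_rot: [-3.14, 0.0, 1.618]
ft_force: [-0.4, 0.1, 0.4]
width: 0.0601
```

```bash
python3 - <<'E'
from fit import *
s=env.sense();print(s['clock'],s['tool_pos'],np.degrees(s['tcp_rot']),s['ft_force'],s['torque'],s['width'])
W=cams.snapshot('wrist');S=cams.snapshot('scene')
cv2.imwrite('pics/w12.png',W['pixels'][:,:,::-1]);cv2.imwrite('pics/s12.png',cv2.resize(S['pixels'][80:320,300:520,::-1],None,fx=2.5,fy=2.5))
print(proj(W,[.6205,.151,.206]))
E
```

```text
20.0 [0.6200885  0.15217331 0.26191735] [-1.79919106e+02  2.84181582e-02  9.27318361e+01] [-0.40073086  0.12152473  0.43231913] [-0.00477996 -0.04893156 -0.00777211] 0.06010644598133369
[324.10396043 261.25023478]
```

View pics/w12.png

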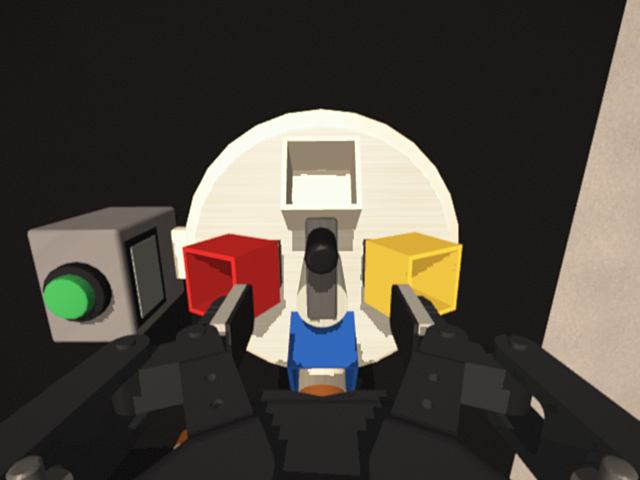

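View pics/s12.png

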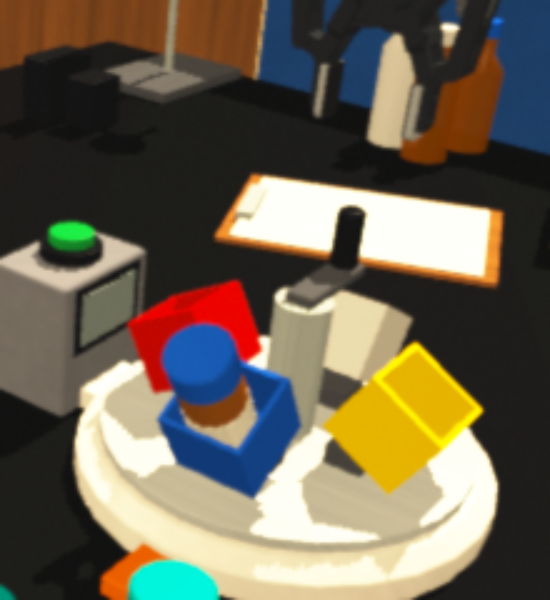

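```bash
python3 - <<'E'
import numpy as np
t=np.radians(np.concatenate([[92.6],92.6-np.array([5,14,24,34,44,54,64,74,83,89.5])]));x=.055*(np.cos(t)-np.cos(t[0]));y=.055*(np.sin(t)-np.sin(t[0]))
print('; '.join(f'0.0 {i:.4f} {j:.4f} 0 0' for i,j in zip(x[1:],y[1:])))
E
```

```text
0.0 0.0048 0.0000 0 0; 0.0 0.0134 -0.0010 0 0; 0.0 0.0226 -0.0037 0 0; 0.0 0.0312 -0.0080 0 0; 0.0 0.0389 -0.0137 0 0; 0.0 0.0455 -0.0206 0 0; 0.0 0.0508 -0.0286 0 0; 0.0 0.0546 -0.0374 0 0; 0.0 0.0567 -0.0458 0 0; 0.0 0.0574 -0.0520 0 0
```

Call:
{"name": "apply_moves", "arguments": {"plan": "0.06 0.0004 -0.001 -0.04 0; 0.06 0.0004 -0.001 -0.075 0; 0.06 0.0004 -0.001 -0.088 0; 0.06 0.0004 -0.001 -0.088 0; 0.0 0.0004 -0.001 -0.088 0; 0.0 0.0004 -0.001 -0.088 0; 0.0 0.0004 -0.001 -0.088 0; 0.0 0.0004 -0.001 -0.088 0"}}

```text
clock: 21.1
tool_pos: [0.6215, 0.1501, 0.1772]
tcp_rot: [3.138, -0.0, 1.616]
ft_force: [-0.4, -0.2, 6.5]
width: 0.0202
```

Call:
{"name": "apply_moves", "arguments": {"plan": "0.0 0.0048 0.0000 0.002 0; 0.0 0.0134 -0.0010 0.002 0; 0.0 0.0226 -0.0037 0.002 0; 0.0 0.0312 -0.0080 0.002 0; 0.0 0.0389 -0.0137 0.002 0; 0.0 0.0455 -0.0206 0.002 0; 0.0 0.0508 -0.0286 0.002 0; 0.0 0.0546 -0.0374 0.002 0; 0.0 0.0567 -0.0458 0.002 0; 0.0 0.0574 -0.0520 0.002 0"}}

```text
clock: 22.35
tool_pos: [0.6779, 0.0982, 0.1772]
tcp_rot: [-3.14, -0.001, 1.617]
ft_force: [-8.9, 1.7, 5.5]
width: 0.0198
```

Call:
{"name": "apply_moves", "arguments": {"plan": "0.0 0 0 0 0; 0.0 0 0 0 0; 0.0 0 0 0 0"}}

```text
clock: 22.72
tool_pos: [0.6779, 0.0974, 0.1772]
tcp_rot: [-3.14, 0.0, 1.616]
ft_force: [-7.5, -2.6, 5.8]
width: 0.0199
```

```bash
python3 - <<'E'
from fit import *
s=env.sense();print(s['clock'],s['tool_pos'],np.degrees(s['tcp_rot']),s['ft_force'],s['torque'],s['width'])
h=s['tool_pos'][:2]-[.623,.0959];print(np.hypot(*h),np.degrees(np.arctan2(h[1],h[0])))
T=cams.snapshot('top');S=cams.snapshot('scene');d=np.radians
for v in ((T,),(S,),(T,S)):
  for cols in (('yellow',),('yellow','red'),):
    r=fit(v,(.6232,.096),d(-177),cols,{'yellow':d(90),'red':d(-90)});print(r[0],np.degrees(r[0][2]),r[1:])
cv2.imwrite('pics/t13.png',cv2.resize(T['pixels'][130:350,160:500,::-1],None,fx=2.3,fy=2.3,interpolation=cv2.INTER_CUBIC))
cv2.imwrite('pics/s13.png',cv2.resize(S['pixels'][80:320,280:520,::-1],None,fx=2.5,fy=2.5))
E
```

```text
22.725 [0.67786392 0.09738976 0.17722804] [-1.79903395e+02  2.10261984e-02  9.25708017e+01] [-7.48603334 -2.64352679  5.82756808] [-0.29937731  1.28631132  0.00897905] 0.019901878013140993
0.054884147153444286 1.555408898466688
[ 0.62476329  0.09572395 -3.11119499] -178.25834229040532 (np.float64(45.760784313725495), np.float64(1362.0))
[ 0.62370632  0.09611706 -3.1006115 ] -177.651952894937 (np.float64(341.5607843137255), np.float64(2570.0))
[ 0.62415253  0.09708252 -3.12168053] -178.85911946863675 (np.float64(54.00784313725491), np.float64(2266.0))
[ 0.62302246  0.09767038 -3.11051501] -178.21938239421783 (np.float64(881.5176470588235), np.float64(2880.0))
[ 0.62420522  0.09600079 -3.11240094] -178.32743813974014 (np.float64(120.49411764705884), np.float64(3628.0))
[ 0.62308738  0.09629443 -3.10256881] -177.76409821677962 (np.float64(1250.0509803921568), np.float64(5450.0))
```

View pics/t13.png

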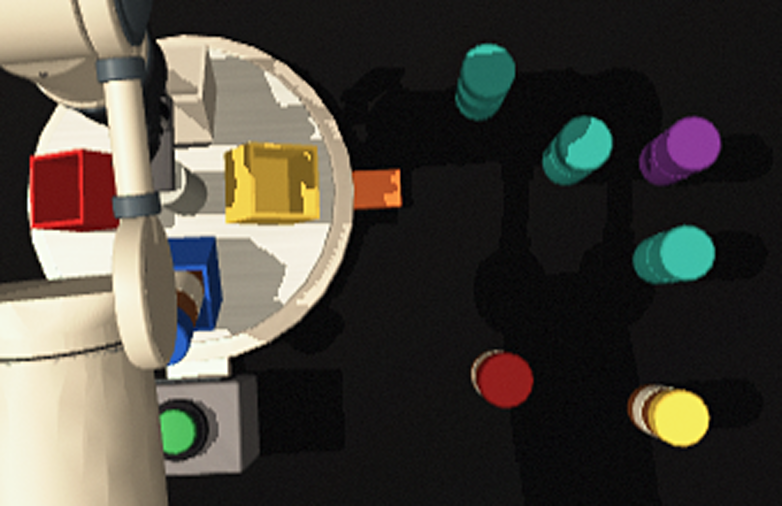

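View pics/s13.png

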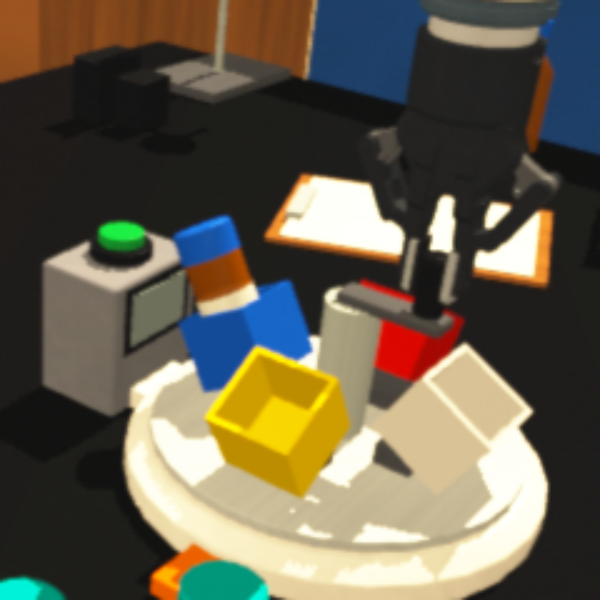

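Call:
{"name": "apply_moves", "arguments": {"plan": "0.0 -0.001 0.0008 0 0; 0.0 -0.001 0.0014 0 0; 0.0 -0.001 0.0014 0 0; 0.0 -0.001 0.0014 0 0"}}

```text
clock: 23.32
tool_pos: [0.6776, 0.0993, 0.1772]
tcp_rot: [3.14, 0.0, 1.616]
ft_force: [-1.2, -1.8, 5.1]
width: 0.0196
```

```bash
python3 - <<'E'
from fit import *
s=env.sense();print(s['clock'],s['tool_pos'],s['ft_force'],s['width'])
h=s['tool_pos'][:2]-[.623,.0959];print(np.hypot(*h),np.degrees(np.arctan2(h[1],h[0])))
T=cams.snapshot('top');S=cams.snapshot('scene');d=np.radians
for v in ((T,),(S,),(T,S)):
    r=fit(v,(.6232,.096),d(-177),('yellow',),{'yellow':d(90),'red':d(-90)});print(r[0],np.degrees(r[0][2]),r[1:])
E
```

```text
23.325 [0.6776462  0.09931554 0.17722749] [-1.22105622 -1.78458364  5.05197281] 0.019564763759258436
0.05475283633576653 3.5764915255024277
[ 0.62557332  0.09582473 -3.08399996] -176.70018194923418 (np.float64(42.66274509803922), np.float64(1373.0))
[ 0.62315855  0.0969408  -3.07539741] -176.2072919015188 (np.float64(54.53333333333333), np.float64(2271.0))
[ 0.62323736  0.09629322 -3.06849902] -175.81204354761454 (np.float64(116.18039215686274), np.float64(3644.0))
```

Call:
{"name": "apply_moves", "arguments": {"plan": "0.05 0 0 0 0; 0.05 0 0 0 0; 0.05 0 0 0.03 0; 0.05 0 0 0.07 0; 0.05 0 0 0.09 5; 0.03 -0.03 0 0.1 15; 0.0 -0.08 0 0.1 25; 0.0 -0.13 -0.005 0.1 35; 0.0 -0.18 -0.01 0.1 45; 0.0 -0.23 -0.013 0.1 55"}}

```text
clock: 24.68
tool_pos: [0.4457, 0.0865, 0.2765]
tcp_rot: [3.141, 0.0, 2.582]
ft_force: [-1.4, 0.2, 0.4]
width: 0.0002
```

Call:
{"name": "apply_moves", "arguments": {"plan": "0.0 -0.02 -0.002 0 10; 0.0 -0.039 -0.0025 0 20; 0.0 -0.039 -0.0025 0 30; 0.0 -0.039 -0.0025 0 35; 0.0 -0.039 -0.0025 0 35"}}

```text
clock: 25.3
tool_pos: [0.4082, 0.0841, 0.2767]
tcp_rot: [3.141, 0.0, -3.097]
ft_force: [0.1, 0.2, -0.2]
width: -0.0001
```

```bash
python3 - <<'E'
from fit import *
s=env.sense();print(s['clock'],s['tool_pos'],np.degrees(s['tcp_rot']),s['ft_force'],s['width'])
T=cams.snapshot('top');S=cams.snapshot('scene');W=cams.snapshot('wrist');d=np.radians
for v in ((T,),(S,),(T,S)):
  for cols in (('yellow',),('yellow','red')):
    r=fit(v,(.6232,.096),d(-177),cols,{'yellow':d(90),'red':d(-90)});print(r[0],np.degrees(r[0][2]),r[1:])
print(proj(W,[.4084,.0842,.139]))
cv2.imwrite('pics/t14.png',cv2.resize(T['pixels'][130:350,160:500,::-1],None,fx=2.3,fy=2.3,interpolation=cv2.INTER_CUBIC))
cv2.imwrite('pics/w14.png',W['pixels'][:,:,::-1])
cv2.imwrite('pics/s14.png',cv2.resize(S['pixels'][80:320,280:520,::-1],None,fx=2.5,fy=2.5))
E
```

```text
25.3 [0.40823457 0.08412661 0.27665746] [ 1.79984952e+02  5.73304025e-03 -1.77430925e+02] [ 0.14075165  0.19831968 -0.17882445] -7.374263202463029e-05
[ 0.62505477  0.09592665 -3.07952993] -176.444068149559 (np.float64(44.6156862745098), np.float64(1371.0))
[ 0.62362798  0.09588226 -3.0650986 ] -175.61721356220843 (np.float64(116.1921568627451), np.float64(2821.0))
[ 0.62334094  0.09708927 -3.07769136] -176.33872560108398 (np.float64(57.69411764705882), np.float64(2272.0))
[ 0.62257113  0.0975862  -3.07262826] -176.0486311983069 (np.float64(884.2196078431373), np.float64(2861.0))
[ 0.62462875  0.0961528  -3.08205735] -176.58887851777374 (np.float64(126.39607843137253), np.float64(3643.0))
[ 0.62337876  0.09622641 -3.06976446] -175.88454794101997 (np.float64(1030.521568627451), np.float64(5682.0))
[321.58100981 230.31879113]
```

View pics/t14.png

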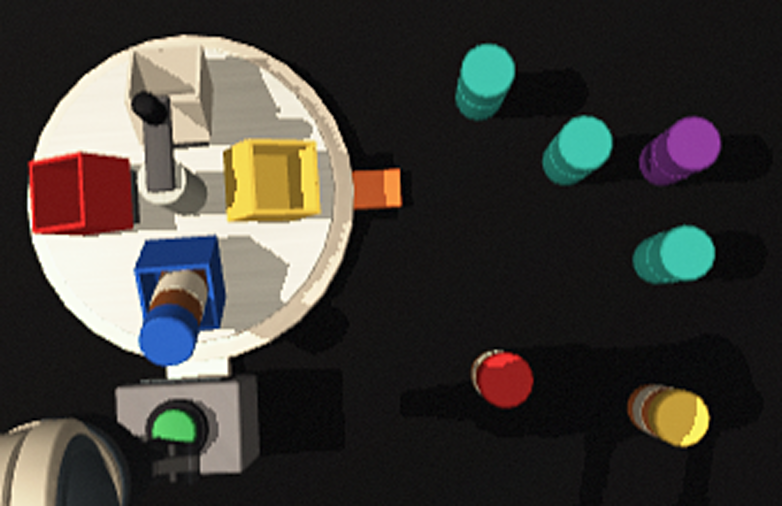

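View pics/w14.png

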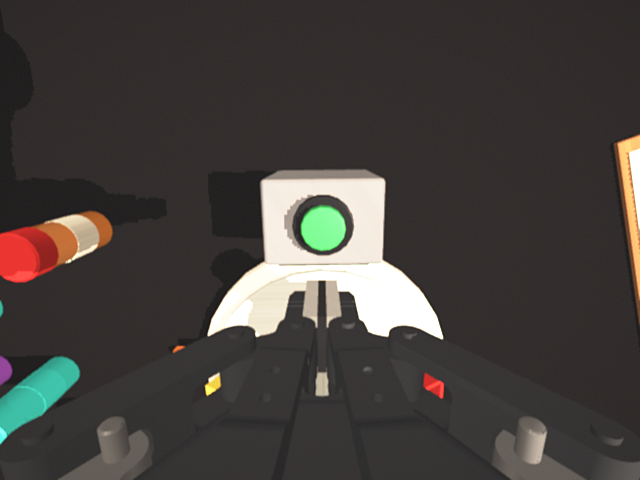

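View pics/s14.png

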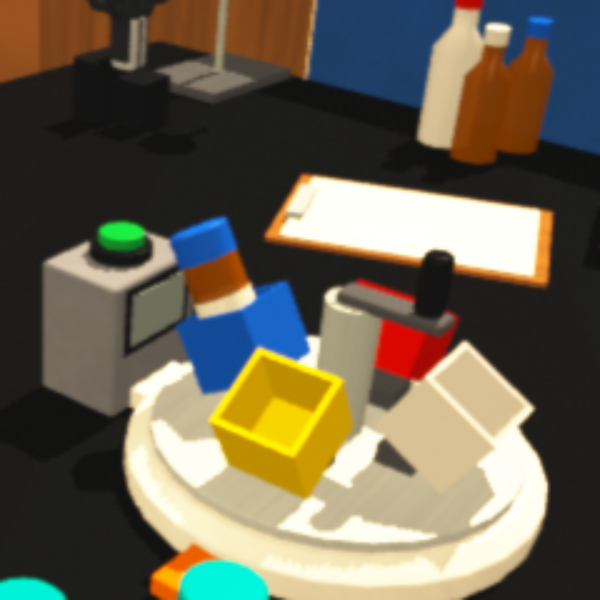

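Call:
{"name": "apply_moves", "arguments": {"plan": "0.0 0.0 0.0 -0.05 0; 0.0 0.0 0.0 -0.1 0; 0.0 0.0 0.0 -0.128 0; 0.0 0.0 0.0 -0.133 0; 0.0 0.0 0.0 -0.135 0; 0.0 0.0 0.0 -0.135 0"}}

```text
clock: 26.2
tool_pos: [0.4089, 0.084, 0.1434]
tcp_rot: [3.141, 0.002, -3.096]
ft_force: [-0.5, -0.2, 0.4]
width: 0.0001
```

Call:
{"name": "apply_moves", "arguments": {"plan": "0.0 0.0 0.0 -0.0015 0; 0.0 0.0 0.0 -0.003 0; 0.0 0.0 0.0 -0.0045 0; 0.0 0.0 0.0 -0.0045 0"}}

```text
clock: 26.7
tool_pos: [0.4088, 0.084, 0.138]
tcp_rot: [3.141, 0.002, -3.096]
ft_force: [2.3, 0.2, 3.3]
width: -0.0001
```

Call:
{"name": "apply_moves", "arguments": {"plan": "0.0 0.0 0.0 -0.0015 0; 0.0 0.0 0.0 -0.003 0; 0.0 0.0 0.0 -0.004 0; 0.0 0.0 0.0 -0.004 0"}}

```text
clock: 27.2
tool_pos: [0.4089, 0.084, 0.1358]
tcp_rot: [3.141, 0.003, -3.096]
ft_force: [-0.6, -1.0, 13.9]
width: 0.0003
```

Call:
{"name": "apply_moves", "arguments": {"plan": "0.0 0.0 0.0 -0.001 0; 0.0 0.0 0.0 -0.002 0; 0.0 0.0 0.0 -0.002 0"}}

```text
clock: 27.58
tool_pos: [0.409, 0.084, 0.1357]
tcp_rot: [3.141, 0.005, -3.096]
ft_force: [-4.4, -0.8, 22.1]
width: 0.0001
```

Call:
{"name": "apply_moves", "arguments": {"plan": "0.0 0.0 0.0 0.0 0; 0.0 0.0 0.0 0.0 0; 0.0 0.0 0.0 0.02 0; 0.0 0.0 0.0 0.07 0; 0.0 0.0 0.0 0.12 0; 0.0 -0.03 0.04 0.15 0; 0.0 -0.03 0.09 0.15 0; 0.0 -0.03 0.14 0.15 0; 0.0 -0.03 0.14 0.15 0"}}

```text
clock: 28.7
tool_pos: [0.377, 0.2262, 0.2798]
tcp_rot: [-3.14, -0.004, -3.091]
ft_force: [0.3, -0.8, -0.6]
width: 0.0001
```

```bash
python3 - <<'E'
from fit import *
s=env.sense();print(s['clock'],s['tool_pos'],s['ft_force'],s['width'])
T=cams.snapshot('top');S=cams.snapshot('scene');d=np.radians
for v in ((T,),(S,),(T,S)):
    r=fit(v,(.6232,.096),d(-177),('yellow',),{'yellow':d(90),'red':d(-90)});print(r[0],np.degrees(r[0][2]),r[1:])
cv2.imwrite('pics/t15.png',cv2.resize(T['pixels'][130:350,160:500,::-1],None,fx=2.3,fy=2.3,interpolation=cv2.INTER_CUBIC))
cv2.imwrite('pics/s15.png',cv2.resize(S['pixels'][150:360,100:480,::-1],None,fx=2.1,fy=2.1))
E
```

```text
28.7 [0.37698274 0.22617589 0.2798004 ] [ 0.33650061 -0.82498695 -0.56806536] 9.480765006292221e-05
[ 0.62505477  0.09592665 -3.07952993] -176.444068149559 (np.float64(44.6156862745098), np.float64(1371.0))
[ 0.62298215  0.0969933  -3.07264081] -176.04935038722843 (np.float64(57.67450980392157), np.float64(2272.0))
[ 0.62416241  0.09645273 -3.08057771] -176.50410112481225 (np.float64(127.3686274509804), np.float64(3643.0))
```

View pics/t15.png

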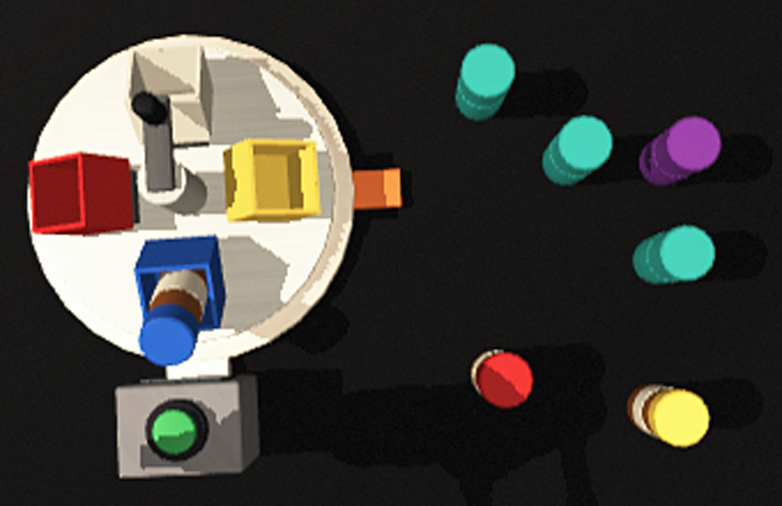

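View pics/s15.png

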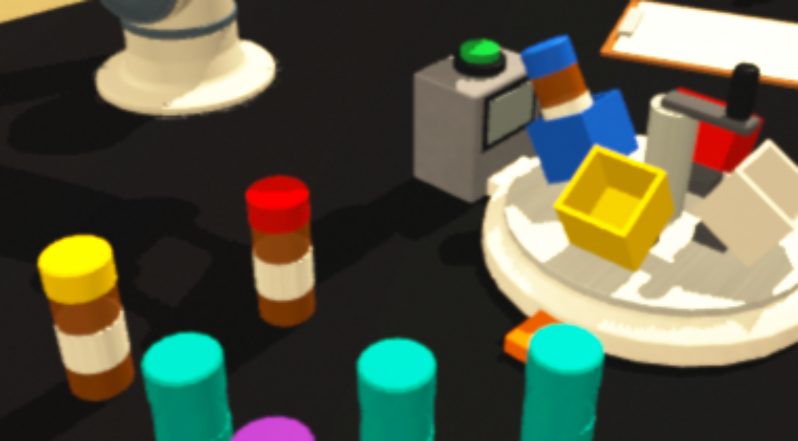

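The final pictures show the jar seated in the blue cup, facing the reader window. The red and yellow jars have not moved, and the arm is clear of everything.

```bash
python3 -c "
from rig import order
print(order.job_done())"
```

```text
the job is handed in; nothing more can be done
None
```

The job is done and handed in at about 29 s of the 72 s allowed. I turned the blue pocket to the pointer by the crank, then lowered the blue-capped jar into it until it was on the floor and let go. After that I turned the jar to the reader by the crank, pressed the start button once and moved the arm clear.

What the last checks showed:
- **Loading position:** the pocket was about 0.5° from the pointer.
- **Jar seating:** the floor stopped the jar with about 9 N, within 1 mm of the height I had worked out. The last pictures show it in the pocket, cap outwards, leaning slightly sideways within the pocket's slack.
- **Reader position:** the final angle is about 0.5° off square. The separate camera fits disagreed, giving 0.4° to 0.9°, which is about as exact as I could measure.
- **Start button:** it reached a hard stop at 22 N, about 6 mm below where I judged the contact began; full travel needs 5 N. I judged it by force and height only and took no picture while it was down.
- **Other jars:** the yellow-capped and red-capped jars still stand where they were.

No check failed outright. The crank first stopped 1° to 2.5° off at both positions, and I corrected it before letting go.

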